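# Put the packing strips away by length

### The job

Put the four wooden packing strips away on the grey-green storage board, in order of length with the shortest at the end with the red disc, each lying flat along its own pale stripe and centred on it. The longest strip is still under the half-carved acorn in the blue bench stop: draw it out from beneath without picking up, shifting or toppling the acorn, which must end standing upright on the bench in the stop. Leave the mallet and the gouge alone.

Things in the scene. Friction and masses are not known exactly. Their poses are not given: they have to be found in the camera images.
- strip_75: dark red-brown hardwood packing strip, 75 mm long, 24 mm wide, 10 mm thick, about 26 g. Origin: centre of its underside; x along its length, z up. It starts flat on the bench in the middle of the work area, lying roughly crosswise (along world y).
- strip_100: pale cream hardwood packing strip, 100 mm long, 24 mm wide, 10 mm thick, about 35 g. Origin: centre of its underside; x along its length, z up. It starts flat on the bench in the middle of the work area, lying roughly crosswise (along world y).
- strip_125: very dark brown hardwood packing strip, 125 mm long, 24 mm wide, 10 mm thick, about 44 g. Origin: centre of its underside; x along its length, z up. It starts flat on the bench in the middle of the work area, lying roughly crosswise (along world y).
- strip_150: dark green stained hardwood packing strip, 150 mm long, 24 mm wide, 10 mm thick, about 52 g. Origin: centre of its underside; x along its length, z up. Starts flat on the bench, along the stop's x: its rear 60 mm carry the blank, it runs out under the stop's front bar and about 75 mm stick out on the -x side. Pull it level towards the stop's -x, about 80 mm, to clear the bar before lifting.
- rack: Fixed grey-green storage board, 180 mm (x) by 280 mm (y), 12 mm thick, flat but for two low discs. A row of four pale stripes, each 164 mm long along board x, 32 mm wide, centred at x = 0 and y = -87, -29, +29, +87 mm; a thin black line crosses the middle of each. Origin: centre of its underside (the top is 12 mm higher); z up.
- red_disc: Bright red disc, 16 mm across, 4 mm high, fixed on top of the storage board at board x = +70 mm, at one or other end of the row (y = +130 or -130 mm): it marks the end where the shortest strip belongs. Origin: centre of its underside. (A dark grey disc sits at the other end.)
- blank: Half-carved lime-wood acorn finial, about 0.3 kg: square foot 70 x 70 x 26 mm, round acorn (56 mm across) above, 92 mm tall in all. Origin: centre of its underside. Stands at stop x = +60 mm, y = 0, on strip_150 (underside 10 mm above the bench); as the strip is drawn out the stop's bar holds it back, it tips a little and settles on the bench.
- stop: Fixed blue U-shaped bench stop, 36 mm tall, open at the rear (+x). Front bar at x = +10 to +22 mm, 78 mm wide, its lower edge 14 mm above the bench so a strip passes under; side cheeks at y = +-39 to +-51 mm, x = +10 to +75 mm. The blank's foot stands between them with 3 to 4 mm of play. Origin on the bench; z up; x points from the bar to the blank.
- mallet: Bystander: carver's round wooden mallet lying on the bench beyond the work, 255 mm long, head 80 mm across, orange cap on its handle. Origin: on the bench below its middle, x along the handle.
- gouge: Bystander: carving gouge with a yellow wooden handle and a steel blade, lying on the bench beyond the work, about 250 mm long, 24 mm thick. Origin: on the bench below the ferrule; x towards the blade.
Things that resemble listed ones, but are neither listed nor needed, are in the scene too. What is shaped like the strip_125 but orange or pink is not meant. Several things have the shape of the strip_150; the one meant has the colours described above.

How it is judged:
By the outcome, as a careful person would: the job done as asked, in the order asked, and still so for the second after the job is handed in, with the robot touching nothing.
It also fails if it takes over 99 s, if anything falls off the work surface, if the arm or the gripper's body presses on something with over 40 N, if the wrist force passes 120 N, or if a joint passes its speed limit or range.

### The arm

A 6-joint arm with a two-finger parallel gripper is mounted at the origin on the work surface. World frame = base frame: x ahead of the robot, y to its left, z up, the work surface at z = 0. Lengths are in m, angles in degrees, forces in N, time in s.
With the tool pointing down it reaches from about 0.25 to 0.775 m from the base axis. Payload 4 kg.
Tool frame: the origin (TCP) lies midway between the tips of the shut fingers; the grasp point (between the pads) lies 19 mm behind it (r.hold_point_z is the distance from the TCP to the grasp point, in m); x points along the fingers, y is the direction in which the jaws open and shut, and the axes are right-handed (so a half turn about x gives the same grasp; the last joint's range is limited). The gripper opens to 94 mm and grips with 3 to 60 N. Pads are 16 mm wide; open, the fingers measure 119 mm over their backs; the gripper's body (75 mm by 177 mm) begins 78 mm behind the grasp point.
Start: joints at [-82.397, 4.996, 78.535, -0, 96.463, -5.907], TCP at [0.128, -0.535, 0.168] pointing down, gripper open.
Joint ranges: [-177.83, 177.83], [-43.37, 116.18], [15.69, 146.23], [-61.86, 241.86], [9.47, 152.12], [-147.06, 147.06]. Speed limits (degrees/s): [159.86, 159.86, 180, 180, 180, 180].

### API

Orientations are given as [roll, pitch, yaw] about the fixed x, y, z axes, in that order (R = Rz(yaw) Ry(pitch) Rx(roll)).
In Python, from rig import r, camera, job, recognise, cut_out, spot_point gives the robot as it stands.
- The arm moves only by the tool carry_out, never from a script. Its argument "moves" is a list of rows, each an object of numbers: "ax", "ay", "az": the turn, a rotation vector about the world's x, y, z in degrees; "x", "y", "z": the shift along the world's x, y, z in m; "fingers": the gripper's target within -1 to 1 (shut at 1, half-way at 0, fully open at -1). In form: [{"ax": .., "ay": .., "az": .., "x": .., "y": .., "z": .., "fingers": ..}, ...]. A call has 1 to 12 rows; each row is the pose to reach, as a shift and turn from the pose commanded when the call began; what a row does not reach only later rows make up. A row lasts 1/10 s, in which the tool goes at most 50 mm and 8.59 degrees, less where a joint would pass 70% of its speed; a pose out of reach is approached as far as the arm can. A call with a gripper value outside its range is refused whole. The fingers move at their own pace and stop on an object; "force" is the grip in N (left out, the last holds). Time passes only in rows, so rows that repeat a pose let the fingers close. It gives the time, the measured TCP pose, the force and the opening at its end, in the units of the state.
- r.observe(): the state, without advancing time (a new reading comes with each control period).
- camera(name): name is "scene" or "top"; returns a dict with "frame" (384x512x3 uint8, blue, green, red), "fx", "fy", "cx", "cy" (pixels), "rvec" (rotation vector, rad) and "tvec" (3), from world to camera coordinates, as OpenCV has them. Camera axes: x right, y down, z forward; pixel columns grow to the right and rows downward; lengths in m; the calibration is good to about 2 mm. A picture is of the moment at which its call begins. There is no depth.
- job.hand_in(): hands the job in, once; it reports no verdict.
Trained networks look in the newest picture that a camera, given by its name, has taken for a name from the list of things; names that differ only in an ending like _2 or _b are one class to them, and where a whole thing is asked for, a point or a joint stands for the part that bears it (a point fixed in the world has none). Each returns a list of dicts, best first, with "conf" (0 to 1); they miss things now and then, are a little off and sometimes report something else, mostly with a low value. They report only what shows in the picture. A call takes as long as a camera call. They do not tell look-alikes from the thing itself.
- recognise(camera, name): "point" ([column, row] as shares, 0 to 1, of the picture: columns of its width, rows of its height, amid what is visible of it).
- cut_out(camera, name): "pixels" (384x512 bool, what is visible of it) and "point" ([column, row] as shares, 0 to 1, of the picture: columns of its width, rows of its height, amid what is visible of it).
- spot_point(camera, name): "point" ([column, row] as shares, 0 to 1, of the picture: columns of its width, rows of its height: a listed point, or the origin of a listed thing).
The state is a dict: "time_s": time; "joints": joint angles; "qd": joint speeds; "joint_efforts": joint torques, N m; "ee_pos": TCP position; "orientation": TCP orientation; "contact_force": force on the tool from outside, world axes, zero at the start; "torque": the same for the moment, N m; "width": opening from 0.0 (shut) to 1.0 (fully open).
Only numpy, scipy, OpenCV 4.12 (cv2) and the standard library are available. Lean on these libraries where they do the work, as an engineer would, in place of code of your own. Each camera call takes 0.05 s, during which the arm holds its last target.

## Working session

There is one attempt and no reset: what is moved stays moved. The work goes in short steps, Python scripts to look and compute and a tool call to move; the robot and the scene stay as the last step left them, time stands still between calls to the robot, and variables do not carry over. Pictures are saved under pics/ and viewed, and the job is handed in when it is done.

Besides the shell and the picture viewer there is one more tool, called after "Emit:" as name(argument=value, ...) on one line, values as JSON. carry_out: Moves the arm, as the interface text tells. Its arguments: {"type":"object","properties":{"moves":{"type":"array","items":{"type":"object","properties":{"ax":{"type":"number"},"ay":{"type":"number"},"az":{"type":"number"},"x":{"type":"number"},"y":{"type":"number"},"z":{"type":"number"},"fingers":{"type":"number"}}}},"force":{"type":"number"}},"required":["moves"]}

```bash
ls; mkdir -p pics
python3 - <<'E'
from rig import r,camera,job
import cv2
print(r.observe())
for n in("scene","top"):
    c=camera(n); cv2.imwrite(f"pics/{n}0.png",cv2.resize(c["frame"],(800,600),interpolation=cv2.INTER_CUBIC)); print(n,c["fx"],c["cx"],c["cy"],c["rvec"],c["tvec"])
E
```

```text
pics
{'time_s': 0.0, 'joints': array([-8.23973347e+01,  5.03762732e+00,  7.86241011e+01, -1.84063481e-04,
        9.64640543e+01, -5.90507263e+00]), 'qd': array([0.0010107 , 0.10851779, 0.0537224 , 0.12077746, 0.00322516,
       0.01742635]), 'joint_efforts': array([-1.28433621e-03, -3.40184999e+01, -3.02427113e+01,  7.16182007e-02,
        3.29568679e-02, -1.48833078e-04]), 'ee_pos': array([ 0.12839627, -0.53414582,  0.16722412]), 'orientation': array([-95.82174167,  89.87421712,  97.6859757 ]), 'contact_force': array([ 0.04972   ,  0.51486829, -0.01311515]), 'torque': array([-0.07806829,  0.0549404 , -0.05862888]), 'width': 1.0036346689089344}
scene 374.63377279849425 252.17990479228962 187.1097395926512 [ 1.00225254  2.54534677 -0.93116094] [ 0.39766635 -0.21629253  1.14105284]
top 478.41387271794696 266.18726939616766 194.8220215303974 [ 2.21138904 -2.15683483  0.05428032] [-0.01346071  0.53255556  1.1424346 ]
```

View pics/scene0.png

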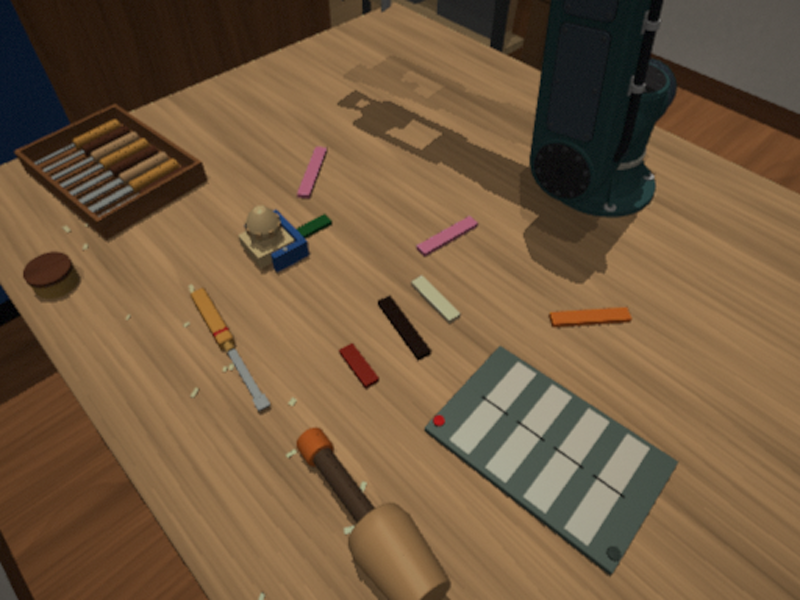

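View pics/top0.png

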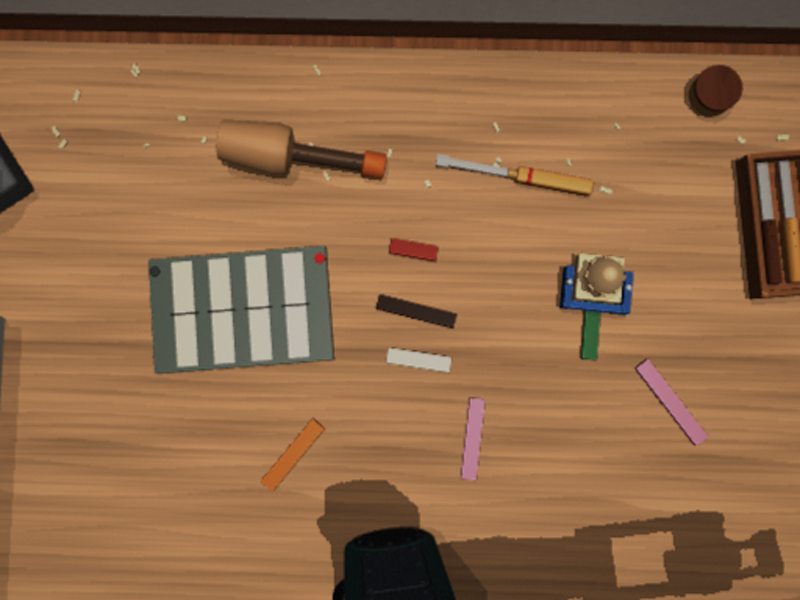

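```bash
cat > h.py <<'E'
import numpy as np,cv2
from rig import r,camera,job,recognise,cut_out,spot_point
def P(c):
    R,_=cv2.Rodrigues(np.array(c["rvec"],float)); t=np.array(c["tvec"],float).reshape(3)
    K=np.array([[c["fx"],0,c["cx"]],[0,c["fy"],c["cy"]],[0,0,1]]); return K,R,t
def w(c,uv,z):
    K,R,t=P(c); uv=np.atleast_2d(uv).astype(float)
    d=(np.linalg.inv(K)@np.c_[uv,np.ones(len(uv))].T).T@R; o=-R.T@t
    s=(z-o[2])/d[:,2]; return (o+s[:,None]*d)[:,:2]
def px(c,p):
    K,R,t=P(c); q=K@(R@np.array(p,float)+t); return q[:2]/q[2]
def rect(c,m,z):
    cs,_=cv2.findContours(m.astype(np.uint8),cv2.RETR_EXTERNAL,cv2.CHAIN_APPROX_NONE)
    k=max(cs,key=cv2.contourArea).reshape(-1,2)
    q=w(c,k,z).astype(np.float32)*1000
    (x,y),(a,b),an=cv2.minAreaRect(q)
    if a<b: a,b=b,a; an+=90
    return x,y,a,b,(an+90)%180-90
E
python3 - <<'E'
from h import *
for cn in("top","scene"):
    c=camera(cn); K,R,t=P(c); print(cn,"cam at",-R.T@t)
    for n in("strip_75","strip_100","strip_125","strip_150","rack"):
        for d in cut_out(cn,n)[:6]:
            if d["conf"]<.3: continue
            m=d["pixels"]; col=c["frame"][m].mean(0).round()
            print(n,round(d["conf"],2),np.round(np.array(d["point"])*[512,384]),col,m.sum(),np.round(rect(c,m,.012 if n=="rack" else .01),1))
    for n in("red_disc","stop","blank","rack"):
        for d in spot_point(cn,n)[:2]:
            z=.012 if n=="red_disc" else .01 if n=="blank" else 0
            uv=np.array(d["point"])*[512,384]
            print(n,round(d["conf"],2),uv.round(1),w(c,uv,z).round(4))
    cv2.imwrite(f"pics/{cn}_c.png",cv2.resize(c["frame"][140:250,340:470] if cn=="top" else c["frame"][110:190,130:230],None,fx=6,fy=6,interpolation=cv2.INTER_CUBIC)[:600,:800])
    cv2.imwrite(f"pics/{cn}_d.png",cv2.resize(c["frame"][145:245,230:310] if cn=="top" else c["frame"][160:260,200:310],None,fx=6,fy=6,interpolation=cv2.INTER_CUBIC)[:600,:800])
E
```

```text
top cam at [ 0.46149128 -0.01492277  1.17292649]
strip_75 0.93 [432. 255.] [128. 112. 172.] 690 [ 393.  -396.1  150.7   28.2   37.6]
strip_75 0.9 [375. 217.] [53. 91. 54.] 330 [ 493.4 -271.8   74.4   25.9   -3.8]
strip_75 0.85 [271. 229.] [166. 181. 187.] 385 [448.8  -6.5  99.2  23.9  82.4]
strip_75 0.78 [186. 291.] [ 44. 100. 178.] 515 [297.7 184.6 126.7  24.9 -38.8]
strip_75 0.74 [303. 283.] [141. 124. 181.] 523 [329.7 -93.  125.   25.   -4.9]
strip_75 0.62 [265. 158.] [ 39.  51. 141.] 321 [621.6   6.4  74.9  27.   80.1]
strip_100 0.93 [432. 255.] [128. 112. 172.] 690 [ 393.  -396.1  150.7   28.2   37.6]
strip_100 0.9 [375. 217.] [53. 91. 54.] 330 [ 493.4 -271.8   74.4   25.9   -3.8]
strip_100 0.85 [271. 229.] [166. 181. 187.] 385 [448.8  -6.5  99.2  23.9  82.4]
strip_100 0.78 [186. 291.] [ 44. 100. 178.] 515 [297.7 184.6 126.7  24.9 -38.8]
strip_100 0.74 [303. 283.] [141. 124. 181.] 523 [329.7 -93.  125.   25.   -4.9]
strip_100 0.62 [265. 158.] [ 39.  51. 141.] 321 [621.6   6.4  74.9  27.   80.1]
strip_125 0.93 [432. 255.] [128. 112. 172.] 690 [ 393.  -396.1  150.7   28.2   37.6]

[... 2797 characters left out ...]
6.] 338 [623.4   8.9  79.7  27.6  84.2]
strip_150 0.79 [378. 200.] [ 32.  79. 148.] 536 [299.4 186.5 127.9  33.9 -39.6]
strip_150 0.75 [199. 112.] [102.  87. 150.] 265 [ 394.7 -395.1  157.2   27.1   38.9]
strip_150 0.73 [201. 145.] [30. 61. 32.] 178 [ 485.4 -268.    64.    32.7   -4.3]
strip_150 0.62 [284. 152.] [ 97.  84. 145.] 353 [330.8 -89.1 128.3  30.5  -4.2]
strip_150 0.59 [281. 193.] [114. 147. 153.] 385 [450.1  -2.7 105.   30.5  80.6]
rack 0.64 [355. 292.] [102. 115. 112.] 11341 [522.4 274.8 281.9 184.7 -84.1]
red_disc 0.47 [279.4 266.8] [[0.6    0.1458]]
stop 0.85 [188.6 148.5] [[ 0.5176 -0.2892]]
blank 0.91 [169.3 157.1] [[ 0.5812 -0.2887]]
rack 0.78 [349.7 284. ] [[0.5156 0.2704]]
```

View pics/top_c.png

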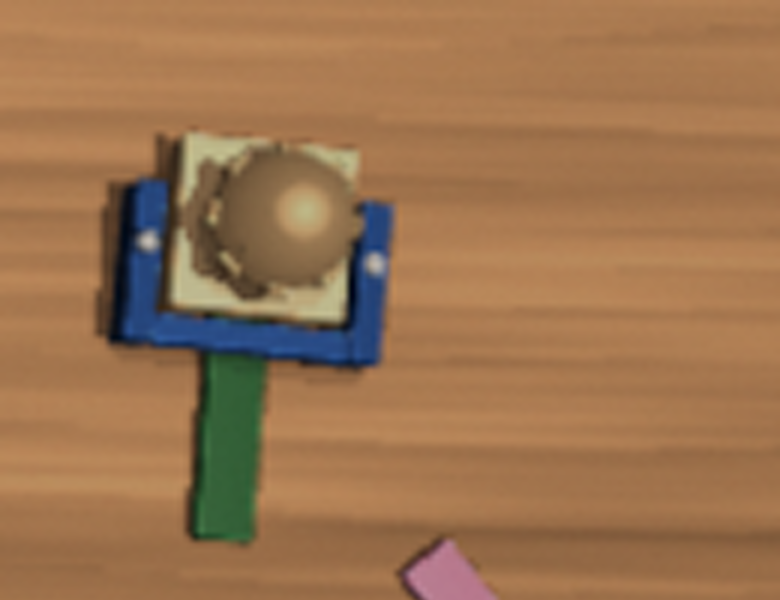

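View pics/top_d.png

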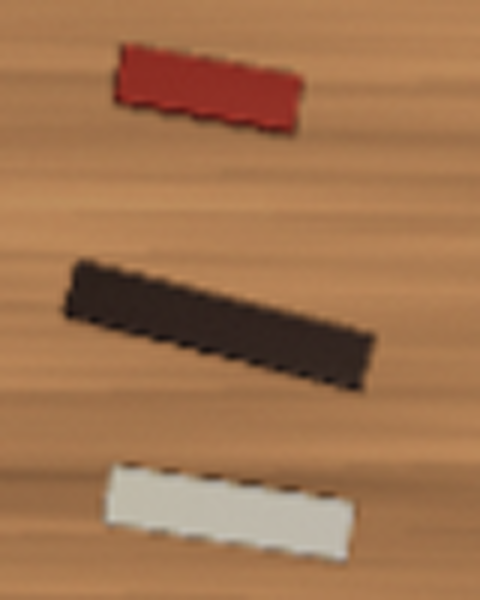

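```bash
cat > meas.py <<'E'
from h import *
def blobs(c,m,z,amin=120):
    n,l,s,ce=cv2.connectedComponentsWithStats(m.astype(np.uint8))
    return [(ce[i].round(0),s[i,4],np.round(rect(c,l==i,z),1)) for i in range(1,n) if s[i,4]>amin]
if __name__=="__main__":
    c=camera("top"); f=c["frame"].astype(int); B,G,Rr=f[...,0],f[...,1],f[...,2]
    mx,mn=f.max(2),f.min(2)
    for n,m,z in (("green",(G>Rr+20)&(G>B+20),.01),("dark",(mx<62),.01),("red",(Rr>90)&(G<65)&(B<60),.01),("pale",(mn>135),.012)):
        for b in blobs(c,m,z):
            if 100<b[0][1]<260 and 90<b[0][0]<400: print(n,*b)
E
python3 meas.py
```

```text
green [377. 214.] 293 [ 493.1 -270.9   74.    22.8   -3.8]
dark [205. 104.] 245 [753.7 165.8 141.2  33.4 -85.3]
dark [266. 199.] 454 [523.    1.1 122.3  22.3  77. ]
red [264. 159.] 286 [619.6   7.8  73.8  24.   81.3]
pale [301. 105.] 191 [755.4 -81.3 108.7  14.7  81.4]
pale [164. 179.] 413 [564.7 250.5  78.9  31.4   6. ]
pale [188. 178.] 417 [570.4 192.6  78.8  31.8   5.6]
pale [140. 181.] 413 [558.5 308.2  78.9  31.3   6. ]
pale [117. 183.] 404 [552.6 365.8  78.9  30.8   6.3]
pale [166. 214.] 424 [481.2 241.8  79.8  31.4   6. ]
pale [190. 212.] 432 [486.9 184.1  79.8  31.9   5.8]
pale [142. 216.] 422 [475.3 299.5  79.4  31.4   6.1]
pale [119. 217.] 409 [469.1 356.9  78.7  30.8   6. ]
pale [268. 230.] 377 [448.3  -6.1  97.5  22.4  82.7]
```

```bash
cat >> h.py <<'E'
from scipy.spatial.transform import Rotation as Ro
def st():
    s=r.observe(); R=Ro.from_euler("xyz",s["orientation"],degrees=True).as_matrix()
    y=R[:,1]; print("t",round(s["time_s"],2),"pos",s["ee_pos"].round(4),"x",R[:,0].round(3),"jaw yaw",round(float(np.degrees(np.arctan2(y[1],y[0]))),2),"F",s["contact_force"].round(1),"w",round(s["width"],3),"j",s["joints"].round(1))
E
python3 -c "
from h import *
st(); print(r.hold_point_z)"
```

```text
t 1.15 pos [ 0.1285 -0.5348  0.1684] x [ 0. -0. -1.] jaw yaw -76.49 F [-0.3  0.5  0.5] w 0.999 j [-82.4   5.   78.5   0.   96.5  -5.9]
0.0188
```

Emit:
carry_out(moves=[{"x": 0.492,"y": 0.542,"z": 0,"az": 67.5,"fingers": 0},{"x": 0.492,"y": 0.542,"z": 0,"az": 67.5,"fingers": 0},{"x": 0.492,"y": 0.542,"z": 0,"az": 67.5,"fingers": 0},{"x": 0.492,"y": 0.542,"z": 0,"az": 67.5,"fingers": 0},{"x": 0.492,"y": 0.542,"z": 0,"az": 67.5,"fingers": 0},{"x": 0.492,"y": 0.542,"z": 0,"az": 67.5,"fingers": 0},{"x": 0.492,"y": 0.542,"z": 0,"az": 67.5,"fingers": 0},{"x": 0.492,"y": 0.542,"z": 0,"az": 67.5,"fingers": 0},{"x": 0.492,"y": 0.542,"z": 0,"az": 67.5,"fingers": 0},{"x": 0.492,"y": 0.542,"z": 0,"az": 67.5,"fingers": 0},{"x": 0.492,"y": 0.542,"z": 0,"az": 67.5,"fingers": 0},{"x": 0.492,"y": 0.542,"z": 0,"az": 67.5,"fingers": 0}], force=25)

```text
invalid input
```

```bash
python3 -c "
from h import *
st()"
```

```text
t 1.15 pos [ 0.1285 -0.5348  0.1684] x [ 0. -0. -1.] jaw yaw -76.49 F [-0.3  0.5  0.5] w 0.999 j [-82.4   5.   78.5   0.   96.5  -5.9]
```

Emit:
carry_out(moves=[{"ax": 0,"ay": 0,"az": 67.5,"x": 0.492,"y": 0.542,"z": 0,"fingers": 0},{"ax": 0,"ay": 0,"az": 67.5,"x": 0.492,"y": 0.542,"z": 0,"fingers": 0},{"ax": 0,"ay": 0,"az": 67.5,"x": 0.492,"y": 0.542,"z": 0,"fingers": 0},{"ax": 0,"ay": 0,"az": 67.5,"x": 0.492,"y": 0.542,"z": 0,"fingers": 0},{"ax": 0,"ay": 0,"az": 67.5,"x": 0.492,"y": 0.542,"z": 0,"fingers": 0},{"ax": 0,"ay": 0,"az": 67.5,"x": 0.492,"y": 0.542,"z": 0,"fingers": 0},{"ax": 0,"ay": 0,"az": 67.5,"x": 0.492,"y": 0.542,"z": 0,"fingers": 0},{"ax": 0,"ay": 0,"az": 67.5,"x": 0.492,"y": 0.542,"z": 0,"fingers": 0},{"ax": 0,"ay": 0,"az": 67.5,"x": 0.492,"y": 0.542,"z": 0,"fingers": 0},{"ax": 0,"ay": 0,"az": 67.5,"x": 0.492,"y": 0.542,"z": 0,"fingers": 0},{"ax": 0,"ay": 0,"az": 67.5,"x": 0.492,"y": 0.542,"z": 0,"fingers": 0},{"ax": 0,"ay": 0,"az": 67.5,"x": 0.492,"y": 0.542,"z": 0,"fingers": 0}], force=25)

```text
time_s: 2.35
ee_pos: [0.533, -0.0887, 0.1687]
orientation: [69.3, 89.9, -29.6]
contact_force: [0.0, 0.5, -0.4]
width: 0.499
```

```bash
python3 -c "
from h import *
st()"
```

```text
t 2.35 pos [ 0.533  -0.0887  0.1687] x [ 0.001 -0.    -1.   ] jaw yaw -8.97 F [ 0.   0.5 -0.4] w 0.499 j [-15.5   3.7  79.9  -0.   96.4  -6.5]
```

Emit:
carry_out(moves=[{"ax": 0,"ay": 0,"az": 0,"x": 0.0875,"y": 0.0957,"z": 0,"fingers": 0},{"ax": 0,"ay": 0,"az": 0,"x": 0.0875,"y": 0.0957,"z": -0.03,"fingers": 0},{"ax": 0,"ay": 0,"az": 0,"x": 0.0875,"y": 0.0957,"z": -0.08,"fingers": 0},{"ax": 0,"ay": 0,"az": 0,"x": 0.0875,"y": 0.0957,"z": -0.12,"fingers": 0},{"ax": 0,"ay": 0,"az": 0,"x": 0.0875,"y": 0.0957,"z": -0.13,"fingers": 0},{"ax": 0,"ay": 0,"az": 0,"x": 0.0875,"y": 0.0957,"z": -0.13,"fingers": 0},{"ax": 0,"ay": 0,"az": 0,"x": 0.0875,"y": 0.0957,"z": -0.13,"fingers": 0}])

```text
time_s: 3.05
ee_pos: [0.6196, 0.0051, 0.039]
orientation: [86.4, 90.0, -12.6]
contact_force: [-0.3, 0.5, -0.8]
width: 0.501
```

```bash
python3 -c "
from h import *
st()
c=camera('top');cv2.imwrite('pics/a1.png',cv2.resize(c['frame'][110:260,200:340],None,fx=4,fy=4,interpolation=cv2.INTER_CUBIC))"
```

```text
t 3.05 pos [0.6196 0.0051 0.039 ] x [ 0.001 -0.    -1.   ] jaw yaw -8.99 F [-0.3  0.5 -0.8] w 0.501 j [-4.8 17.  79.4 -0.  83.6  4.2]
```

View pics/a1.png

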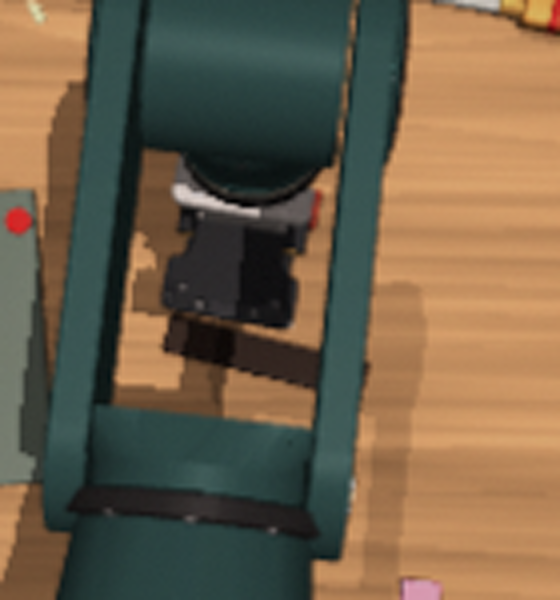

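Emit:
carry_out(moves=[{"ax": 0,"ay": 0,"az": 0,"x": 0.001,"y": 0.002,"z": -0.02,"fingers": 0},{"ax": 0,"ay": 0,"az": 0,"x": 0.001,"y": 0.002,"z": -0.03,"fingers": 0},{"ax": 0,"ay": 0,"az": 0,"x": 0.001,"y": 0.002,"z": -0.035,"fingers": 0},{"ax": 0,"ay": 0,"az": 0,"x": 0.001,"y": 0.002,"z": -0.035,"fingers": 0},{"ax": 0,"ay": 0,"az": 0,"x": 0.001,"y": 0.002,"z": -0.035,"fingers": 1},{"ax": 0,"ay": 0,"az": 0,"x": 0.001,"y": 0.002,"z": -0.035,"fingers": 1},{"ax": 0,"ay": 0,"az": 0,"x": 0.001,"y": 0.002,"z": -0.035,"fingers": 1},{"ax": 0,"ay": 0,"az": 0,"x": 0.001,"y": 0.002,"z": -0.035,"fingers": 1},{"ax": 0,"ay": 0,"az": 0,"x": 0.001,"y": 0.002,"z": -0.035,"fingers": 1}])

```text
time_s: 4.0
ee_pos: [0.6204, 0.0072, 0.0036]
orientation: [91.8, 90.0, -7.2]
contact_force: [-0.1, 0.9, 0.4]
width: 0.11
```

```bash
python3 -c "
from h import *
st()"
```

```text
t 4.0 pos [0.6204 0.0072 0.0036] x [ 0. -0. -1.] jaw yaw -8.99 F [-0.1  0.9  0.4] w 0.11 j [-4.6 18.6 81.5 -0.  79.9  4.4]
```

```bash
python3 -c "
from h import *
for n in('scene','top'):
  c=camera(n)
  cv2.imwrite(f'pics/b_{n}.png',cv2.resize(c['frame'][190:270,180:280] if n=='scene' else c['frame'][110:210,200:330],None,fx=6,fy=6,interpolation=cv2.INTER_CUBIC))
st()"
```

```text
t 4.1 pos [0.6203 0.0072 0.0035] x [ 0. -0. -1.] jaw yaw -8.99 F [-0.3  0.1 -0.1] w 0.031 j [-4.6 18.6 81.5  0.  79.9  4.4]
```

View pics/b_scene.png

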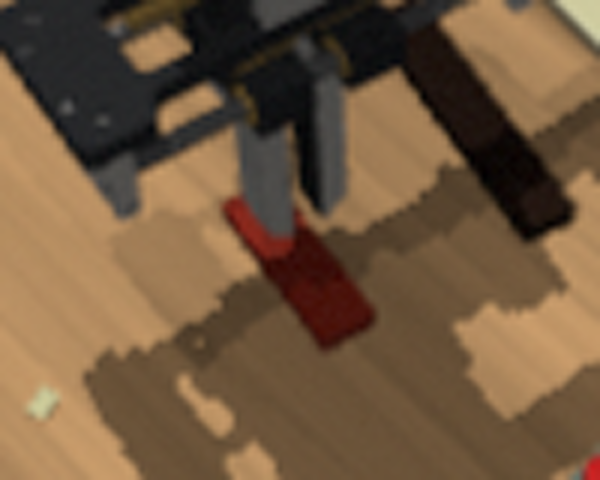

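```bash
python3 -c "
from h import *
c=camera('scene'); st()
for z in (0,.0036,.01,.02): print(z,px(c,(.6204,.0072,z)), (px(c,(.6204,.0072,z))-[180,190])*6)
for n in range(3):
  pass
f=c['frame'].astype(int); m=(f[...,2]>50)&(f[...,1]<.45*f[...,2])&(f[...,0]<.45*f[...,2]); m[:, :180]=0; m[:,260:]=0;m[:200]=0;m[:, ][255:]=0
print(rect(c,m,.01))
cv2.imwrite('pics/b2.png',cv2.resize(c['frame'][190:270,180:280],None,fx=7,fy=7,interpolation=cv2.INTER_CUBIC))
"
```

```text
t 4.15 pos [0.6203 0.0072 0.0034] x [ 0. -0. -1.] jaw yaw -8.99 F [-0.1  1.1 -0.4] w 0.009 j [-4.6 18.6 81.5 -0.  79.9  4.4]
0 [229.9436174  235.18368172] [299.66170439 271.10209029]
0.0036 [229.87196007 234.32788232] [299.23176043 265.96729394]
0.01 [229.74343396 232.79290225] [298.46060375 256.75741348]
0.02 [229.53965035 230.35912625] [297.23790213 242.15475747]
(622.3181762695312, 6.75140380859375, 76.64077758789062, 24.027082443237305, 81.36976623535156)
```

View pics/b2.png

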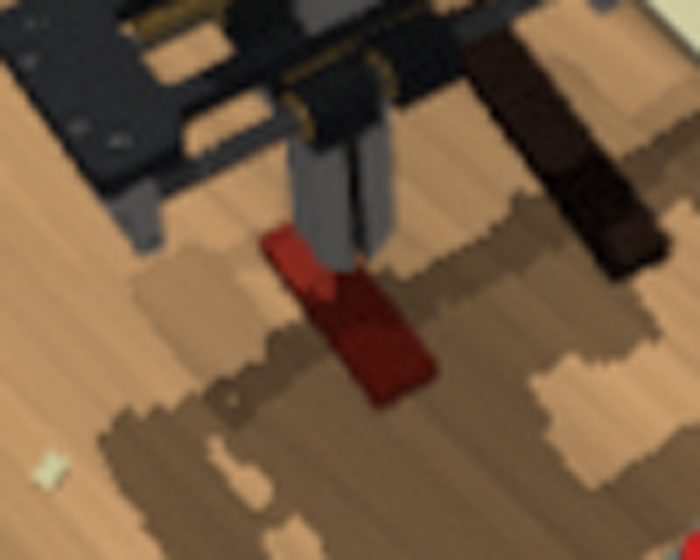

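View pics/b_top.png

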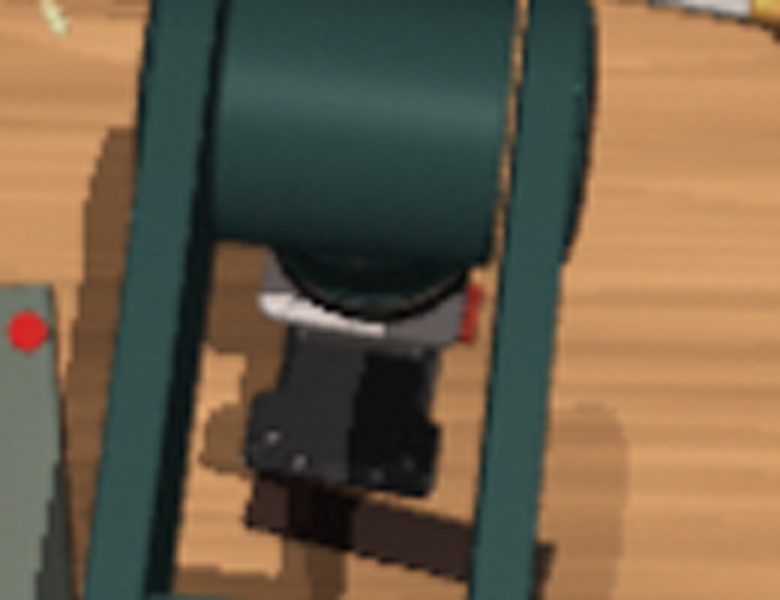

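```bash
python3 -c "
from h import *
c=camera('top'); st()
for z in (0.1,.15,.2): print(z,px(c,(.6204,.0072,z)))
c=camera('scene')
for z in (.02,.06,.1): print(z,(px(c,(.6204,.0072,z))-[180,190])*7)
cv2.imwrite('pics/b3.png',cv2.resize(c['frame'][100:270,130:330],None,fx=4,fy=4,interpolation=cv2.INTER_CUBIC)[:600])
"
```

```text
t 4.2 pos [0.6203 0.0072 0.0034] x [ 0. -0. -1.] jaw yaw -8.99 F [ 0.3 -0.8  0.4] w 0.001 j [-4.6 18.6 81.5 -0.  79.9  4.4]
0.1 [263.50025544 153.73511452]
0.15 [263.11025351 150.31317219]
0.2 [262.68057678 146.54311651]
0.02 [346.77755248 282.51388372]
0.06 [340.80549617 211.18995432]
0.1 [334.37052569 134.33746725]
```

View pics/b3.png

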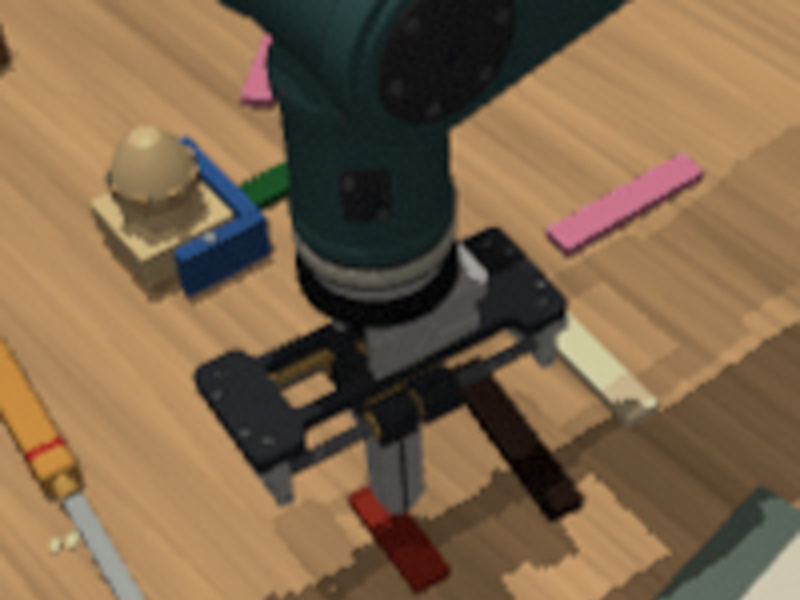

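Emit:
carry_out(moves=[{"ax": 0,"ay": 0,"az": 0,"x": 0,"y": 0,"z": 0,"fingers": 0.2},{"ax": 0,"ay": 0,"az": 0,"x": 0,"y": 0,"z": 0,"fingers": 0.2},{"ax": 0,"ay": 0,"az": 0,"x": 0,"y": 0,"z": 0,"fingers": 0.2},{"ax": 0,"ay": 0,"az": 0,"x": 0,"y": 0,"z": 0,"fingers": 0.2},{"ax": 0,"ay": 0,"az": 0,"x": 0,"y": 0,"z": 0,"fingers": 0.2}])

```text
time_s: 4.75
ee_pos: [0.6203, 0.0072, 0.0034]
orientation: [61.6, 90.0, -37.4]
contact_force: [0.1, 0.6, 0.9]
width: 0.38
```

```bash
python3 -c "
from h import *
st()
c=camera('scene')
cv2.imwrite('pics/b4.png',cv2.resize(c['frame'][190:270,180:280],None,fx=7,fy=7,interpolation=cv2.INTER_CUBIC))
j=np.array([np.cos(np.radians(-9)),np.sin(np.radians(-9))])
for s in(-1,1):
  for z in (.0034,.02,.03): print(s,z,(px(c,(*(np.array([.6203,.0072])+s*.02*j),z))-[180,190])*7)
"
```

```text
t 4.75 pos [0.6203 0.0072 0.0034] x [ 0. -0. -1.] jaw yaw -8.99 F [0.1 0.6 0.9] w 0.38 j [-4.6 18.6 81.5 -0.  79.9  4.4]
-1 0.0034 [400.669645   281.94693042]
-1 0.02 [399.09823878 253.64513751]
-1 0.03 [398.12895551 236.18787267]
1 0.0034 [297.19006572 339.44076117]
1 0.02 [294.03401708 311.52042122]
1 0.03 [292.08650083 294.29149935]
```

View pics/b4.png

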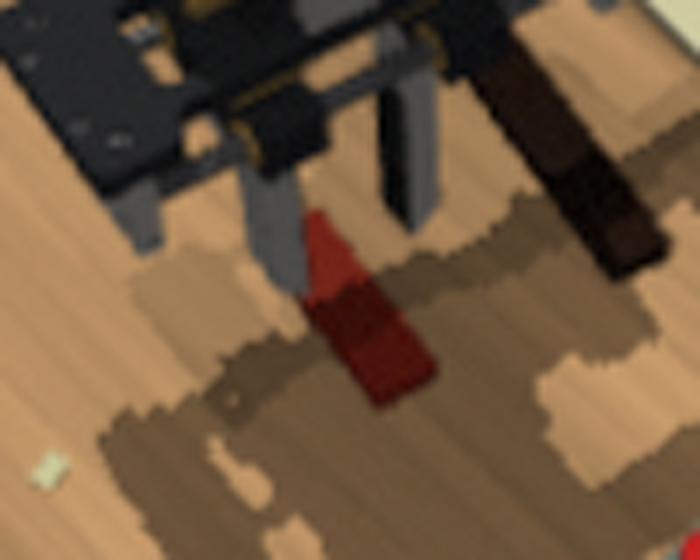

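Emit:
carry_out(moves=[{"ax": 0,"ay": 0,"az": 0,"x": 0,"y": 0,"z": -0.003,"fingers": 0.0},{"ax": 0,"ay": 0,"az": 0,"x": 0,"y": 0,"z": -0.005,"fingers": 0.0},{"ax": 0,"ay": 0,"az": 0,"x": 0,"y": 0,"z": -0.006,"fingers": 0.0},{"ax": 0,"ay": 0,"az": 0,"x": 0,"y": 0,"z": -0.006,"fingers": 0}])

```text
time_s: 5.2
ee_pos: [0.6199, 0.0072, -0.003]
orientation: [-83.1, 90.0, 177.9]
contact_force: [-0.7, 0.7, -0.3]
width: 0.497
```

```bash
python3 -c "
from h import *
st()
c=camera('scene')
cv2.imwrite('pics/b5.png',cv2.resize(c['frame'][190:270,180:280],None,fx=7,fy=7,interpolation=cv2.INTER_CUBIC))
st()
"
```

```text
t 5.2 pos [ 0.6199  0.0072 -0.003 ] x [-0.001  0.    -1.   ] jaw yaw -8.99 F [-0.7  0.7 -0.3] w 0.497 j [-4.6 18.9 81.9 -0.  79.2  4.4]
t 5.25 pos [ 0.6201  0.0072 -0.0028] x [-0. -0. -1.] jaw yaw -8.99 F [-0.2 -0.   0.3] w 0.497 j [-4.6 18.9 81.9 -0.  79.2  4.4]
```

View pics/b5.png

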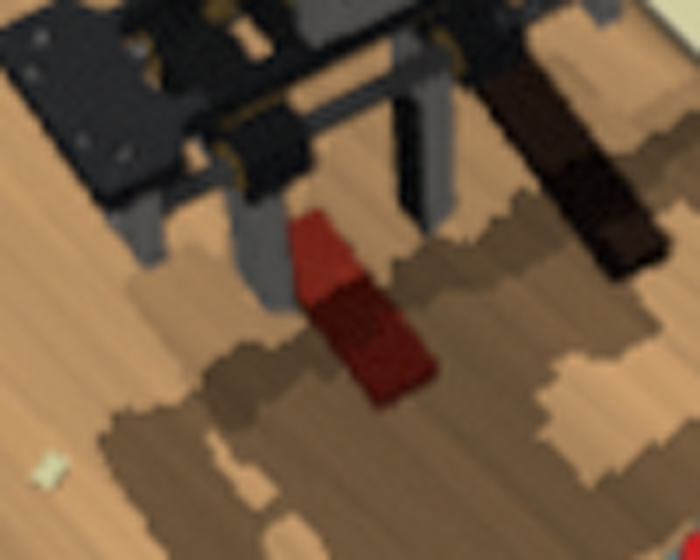

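Emit:
carry_out(moves=[{"ax": 0,"ay": 0,"az": 0,"x": 0,"y": 0,"z": -0.003,"fingers": 0.0},{"ax": 0,"ay": 0,"az": 0,"x": 0,"y": 0,"z": -0.006,"fingers": 0.0},{"ax": 0,"ay": 0,"az": 0,"x": 0,"y": 0,"z": -0.009,"fingers": 0.0},{"ax": 0,"ay": 0,"az": 0,"x": 0,"y": 0,"z": -0.009,"fingers": 0}])

```text
time_s: 5.65
ee_pos: [0.6197, 0.0072, -0.0125]
orientation: [-85.7, 89.9, 175.3]
contact_force: [0.4, 0.0, -1.2]
width: 0.5
```

```bash
python3 -c "
from h import *
st()
c=camera('scene')
cv2.imwrite('pics/b6.png',cv2.resize(c['frame'][190:270,180:280],None,fx=7,fy=7,interpolation=cv2.INTER_CUBIC))
st()
"
```

```text
t 5.65 pos [ 0.6197  0.0072 -0.0125] x [-0.001  0.    -1.   ] jaw yaw -8.99 F [ 0.4  0.  -1.2] w 0.5 j [-4.6 19.4 82.4  0.  78.3  4.4]
t 5.7 pos [ 0.6199  0.0072 -0.0121] x [-0.001  0.    -1.   ] jaw yaw -8.99 F [0.1 0.7 0.2] w 0.503 j [-4.6 19.4 82.4 -0.  78.3  4.4]
```

View pics/b6.png

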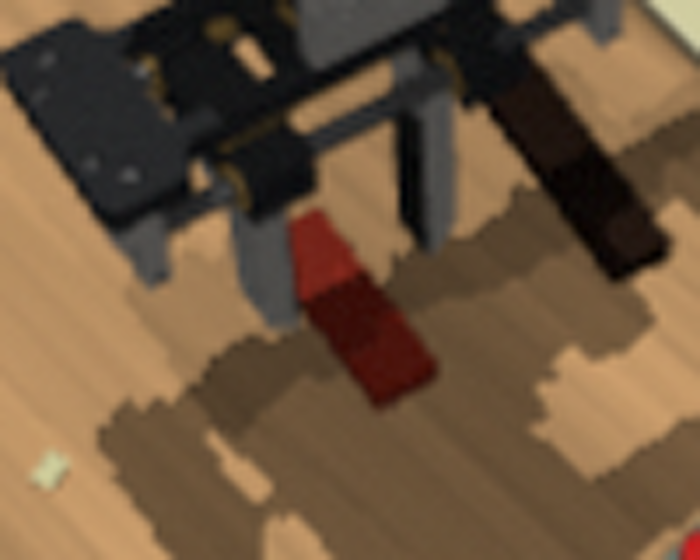

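Emit:
carry_out(moves=[{"ax": 0,"ay": 0,"az": 0,"x": 0,"y": 0,"z": -0.002,"fingers": 0.0},{"ax": 0,"ay": 0,"az": 0,"x": 0,"y": 0,"z": -0.004,"fingers": 0.0},{"ax": 0,"ay": 0,"az": 0,"x": 0,"y": 0,"z": -0.005,"fingers": 0.0},{"ax": 0,"ay": 0,"az": 0,"x": 0,"y": 0,"z": -0.005,"fingers": 0}])

```text
time_s: 6.1
ee_pos: [0.6201, 0.0072, -0.0168]
orientation: [-86.8, 90.0, 174.2]
contact_force: [0.8, 1.6, -0.6]
width: 0.5
```

```bash
python3 -c "
from h import *
st()
c=camera('scene')
cv2.imwrite('pics/b7.png',cv2.resize(c['frame'][190:270,180:280],None,fx=7,fy=7,interpolation=cv2.INTER_CUBIC))
st()
"
```

```text
t 6.1 pos [ 0.6201  0.0072 -0.0168] x [-0.  0. -1.] jaw yaw -8.99 F [ 0.8  1.6 -0.6] w 0.5 j [-4.6 19.6 82.7  0.  77.7  4.4]
t 6.15 pos [ 0.6201  0.0072 -0.0168] x [-0.  0. -1.] jaw yaw -8.99 F [-0.2 -0.4  0.5] w 0.505 j [-4.6 19.6 82.7  0.  77.7  4.4]
```

View pics/b7.png

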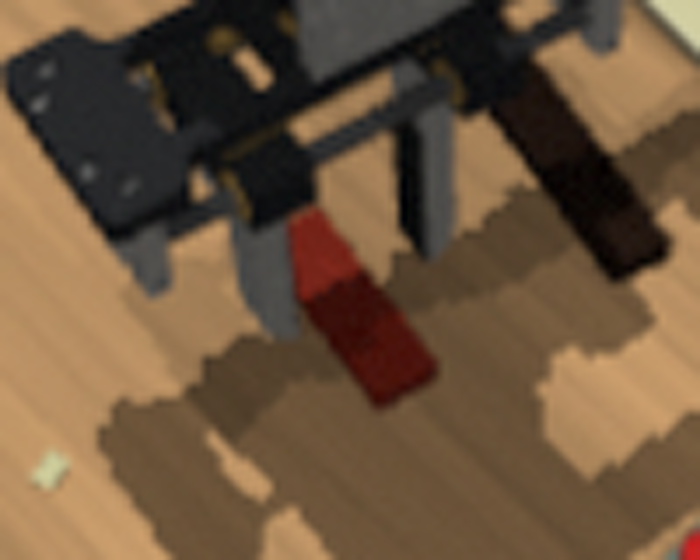

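Emit:
carry_out(moves=[{"ax": 0,"ay": 0,"az": 0,"x": 0,"y": 0,"z": -0.001,"fingers": 0.0},{"ax": 0,"ay": 0,"az": 0,"x": 0,"y": 0,"z": -0.002,"fingers": 0.0},{"ax": 0,"ay": 0,"az": 0,"x": 0,"y": 0,"z": -0.002,"fingers": 0.0}])

```text
time_s: 6.45
ee_pos: [0.6201, 0.0072, -0.0188]
orientation: [-81.2, 90.0, 179.8]
contact_force: [0.8, -0.3, 0.2]
width: 0.501
```

Emit:
carry_out(moves=[{"ax": 0,"ay": 0,"az": 0,"x": 0,"y": 0,"z": -0.001,"fingers": 0.0},{"ax": 0,"ay": 0,"az": 0,"x": 0,"y": 0,"z": -0.002,"fingers": 0.0},{"ax": 0,"ay": 0,"az": 0,"x": 0,"y": 0,"z": -0.002,"fingers": 0.0}])

```text
time_s: 6.75
ee_pos: [0.6201, 0.0072, -0.0208]
orientation: [-82.2, 90.0, 178.8]
contact_force: [0.3, -1.5, -0.7]
width: 0.498
```

```bash
python3 -c "
from h import *
c=camera('scene')
cv2.imwrite('pics/b8.png',cv2.resize(c['frame'][190:270,180:280],None,fx=7,fy=7,interpolation=cv2.INTER_CUBIC))
st()
"
```

```text
t 6.8 pos [ 0.6202  0.0072 -0.0207] x [-0.  0. -1.] jaw yaw -8.99 F [-1.2  0.6 -0.1] w 0.499 j [-4.6 19.8 82.9  0.  77.3  4.4]
```

View pics/b8.png

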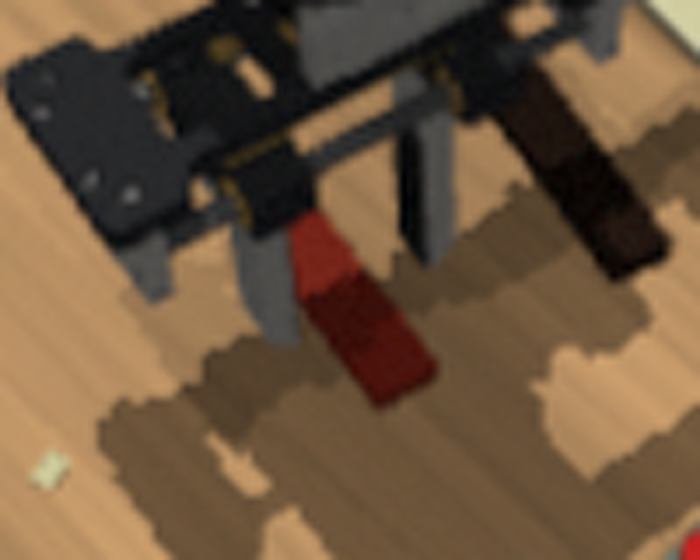

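```bash
python3 -c "
from h import *
c=camera('scene')
a=np.radians(-9); j=np.array([np.cos(a),np.sin(a)]); l=np.array([-j[1],j[0]])
for s in(-.0235,.0235,.036,-.036):
 for t in (-.008,.008):
  for z in (0,.005,.01): print(s,t,z,((px(c,(*(np.array([.6202,.0072])+s*j+t*l),z))-[180,190])*7).round())
"
```

```text
-0.0235 -0.008 0 [397. 266.]
-0.0235 -0.008 0.005 [397. 257.]
-0.0235 -0.008 0.01 [396. 249.]
-0.0235 0.008 0 [423. 299.]
-0.0235 0.008 0.005 [423. 291.]
-0.0235 0.008 0.01 [422. 283.]
0.0235 -0.008 0 [276. 333.]
0.0235 -0.008 0.005 [275. 324.]
0.0235 -0.008 0.01 [274. 316.]
0.0235 0.008 0 [302. 367.]
0.0235 0.008 0.005 [301. 359.]
0.0235 0.008 0.01 [300. 351.]
0.036 -0.008 0 [243. 351.]
0.036 -0.008 0.005 [242. 343.]
0.036 -0.008 0.01 [241. 334.]
0.036 0.008 0 [268. 386.]
0.036 0.008 0.005 [267. 378.]
0.036 0.008 0.01 [266. 370.]
-0.036 -0.008 0 [429. 249.]
-0.036 -0.008 0.005 [428. 240.]
-0.036 -0.008 0.01 [428. 232.]
-0.036 0.008 0 [455. 282.]
-0.036 0.008 0.005 [454. 273.]
-0.036 0.008 0.01 [454. 265.]
```

Emit:
carry_out(moves=[{"ax": 0,"ay": 0,"az": 0,"x": 0,"y": 0,"z": -0.002,"fingers": 0.0},{"ax": 0,"ay": 0,"az": 0,"x": 0,"y": 0,"z": -0.003,"fingers": 0.0},{"ax": 0,"ay": 0,"az": 0,"x": 0,"y": 0,"z": -0.004,"fingers": 0.0},{"ax": 0,"ay": 0,"az": 0,"x": 0,"y": 0,"z": -0.005,"fingers": 0.0},{"ax": 0,"ay": 0,"az": 0,"x": 0,"y": 0,"z": -0.005,"fingers": 0.0}])

```text
time_s: 7.35
ee_pos: [0.6201, 0.0072, -0.0258]
orientation: [-79.0, 90.0, -178.0]
contact_force: [-0.1, -1.2, 0.9]
width: 0.502
```

Emit:
carry_out(moves=[{"ax": 0,"ay": 0,"az": 0,"x": 0,"y": 0,"z": -0.001,"fingers": 0.0},{"ax": 0,"ay": 0,"az": 0,"x": 0,"y": 0,"z": -0.002,"fingers": 0.0},{"ax": 0,"ay": 0,"az": 0,"x": 0,"y": 0,"z": -0.003,"fingers": 0.0},{"ax": 0,"ay": 0,"az": 0,"x": 0,"y": 0,"z": -0.003,"fingers": 0.0}])

```text
time_s: 7.75
ee_pos: [0.6201, 0.0072, -0.0288]
orientation: [-83.0, 90.0, 178.0]
contact_force: [0.1, -0.4, -0.3]
width: 0.5
```

```bash
python3 -c "
from h import *
c=camera('scene')
cv2.imwrite('pics/b9.png',cv2.resize(c['frame'][190:270,180:280],None,fx=7,fy=7,interpolation=cv2.INTER_CUBIC))
st()
"
```

```text
t 7.8 pos [ 0.6202  0.0071 -0.0287] x [-0. -0. -1.] jaw yaw -8.99 F [0.2 1.  0. ] w 0.498 j [-4.6 20.2 83.3 -0.  76.5  4.4]
```

View pics/b9.png

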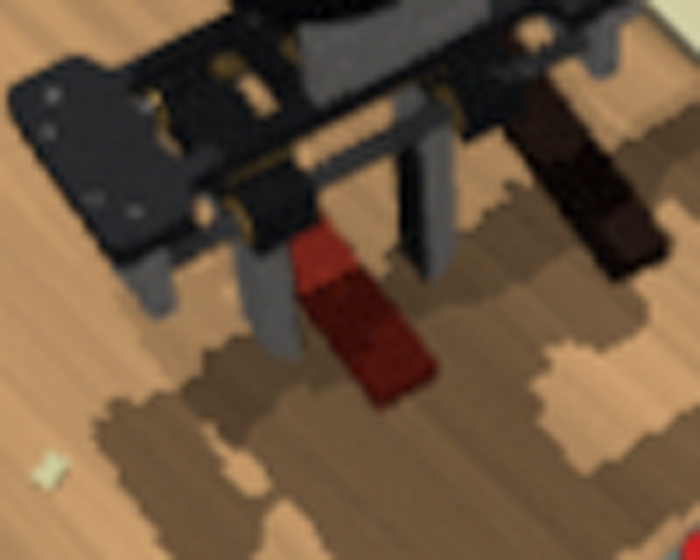

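Emit:
carry_out(moves=[{"ax": 0,"ay": 0,"az": 0,"x": 0,"y": 0,"z": -0.001,"fingers": 0.0},{"ax": 0,"ay": 0,"az": 0,"x": 0,"y": 0,"z": -0.002,"fingers": 0.0},{"ax": 0,"ay": 0,"az": 0,"x": 0,"y": 0,"z": -0.002,"fingers": 0.0}])

```text
time_s: 8.1
ee_pos: [0.6201, 0.0072, -0.0308]
orientation: [-81.1, 90.0, 179.9]
contact_force: [-0.6, -0.5, -0.1]
width: 0.502
```

Emit:
carry_out(moves=[{"ax": 0,"ay": 0,"az": 0,"x": 0,"y": 0,"z": -0.001,"fingers": 0.0},{"ax": 0,"ay": 0,"az": 0,"x": 0,"y": 0,"z": -0.002,"fingers": 0.0},{"ax": 0,"ay": 0,"az": 0,"x": 0,"y": 0,"z": -0.002,"fingers": 0.0}])

```text
time_s: 8.4
ee_pos: [0.6201, 0.0072, -0.0328]
orientation: [-79.7, 90.0, -178.7]
contact_force: [-0.3, -0.8, -0.4]
width: 0.499
```

Emit:
carry_out(moves=[{"ax": 0,"ay": 0,"az": 0,"x": 0,"y": 0,"z": 0,"fingers": 0.3},{"ax": 0,"ay": 0,"az": 0,"x": 0,"y": 0,"z": 0,"fingers": 1},{"ax": 0,"ay": 0,"az": 0,"x": 0,"y": 0,"z": 0,"fingers": 1},{"ax": 0,"ay": 0,"az": 0,"x": 0,"y": 0,"z": 0,"fingers": 1},{"ax": 0,"ay": 0,"az": 0,"x": 0,"y": 0,"z": 0,"fingers": 1},{"ax": 0,"ay": 0,"az": 0,"x": 0,"y": 0,"z": 0,"fingers": 1}], force=20)

```text
time_s: 9.0
ee_pos: [0.6204, 0.0071, -0.0325]
orientation: [90.5, 90.0, -8.5]
contact_force: [0.0, -1.0, -0.0]
width: 0.251
```

```bash
python3 -c "
from h import *
c=camera('scene')
cv2.imwrite('pics/b10.png',cv2.resize(c['frame'][190:270,180:280],None,fx=7,fy=7,interpolation=cv2.INTER_CUBIC))
st()
"
```

```text
t 9.05 pos [ 0.6204  0.0071 -0.0325] x [ 0. -0. -1.] jaw yaw -8.99 F [0.1 0.1 0.2] w 0.245 j [-4.6 20.4 83.5 -0.  76.   4.4]
```

View pics/b10.png

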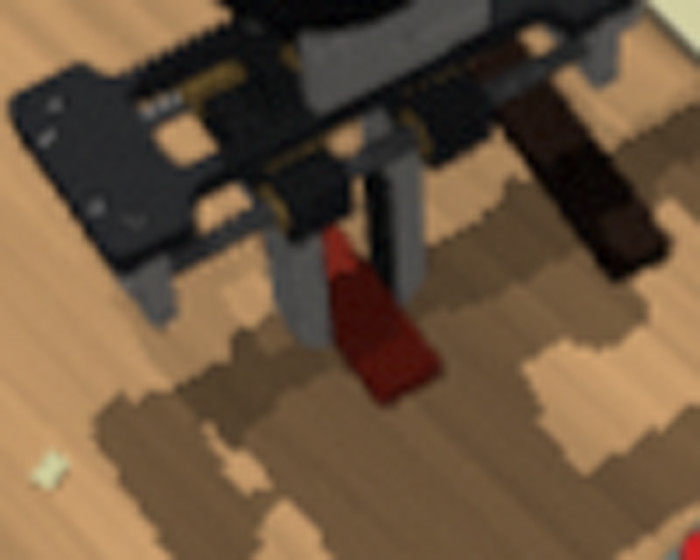

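Emit:
carry_out(moves=[{"ax": 0,"ay": 0,"az": 0,"x": 0,"y": 0,"z": 0.02,"fingers": 1},{"ax": 0,"ay": 0,"az": 0,"x": 0,"y": 0,"z": 0.06,"fingers": 1},{"ax": 0,"ay": 0,"az": -8,"x": -0.01,"y": 0.02,"z": 0.08,"fingers": 1},{"ax": 0,"ay": 0,"az": -16,"x": -0.022,"y": 0.045,"z": 0.08,"fingers": 1},{"ax": 0,"ay": 0,"az": -24,"x": -0.034,"y": 0.07,"z": 0.08,"fingers": 1},{"ax": 0,"ay": 0,"az": -32,"x": -0.046,"y": 0.09,"z": 0.08,"fingers": 1},{"ax": 0,"ay": 0,"az": -40,"x": -0.058,"y": 0.115,"z": 0.08,"fingers": 1},{"ax": 0,"ay": 0,"az": -48,"x": -0.07,"y": 0.14,"z": 0.08,"fingers": 1},{"ax": 0,"ay": 0,"az": -56,"x": -0.082,"y": 0.165,"z": 0.08,"fingers": 1},{"ax": 0,"ay": 0,"az": -64,"x": -0.09,"y": 0.178,"z": 0.08,"fingers": 1},{"ax": 0,"ay": 0,"az": -70,"x": -0.0918,"y": 0.1813,"z": 0.07,"fingers": 1},{"ax": 0,"ay": 0,"az": -75,"x": -0.0918,"y": 0.1813,"z": 0.05,"fingers": 1}])

```text
time_s: 10.25
ee_pos: [0.5297, 0.1899, 0.0192]
orientation: [-170.8, 89.7, 15.1]
contact_force: [0.9, 1.2, -0.0]
width: 0.25
```

Emit:
carry_out(moves=[{"ax": 0,"ay": 0,"az": 0,"x": 0,"y": 0,"z": 0,"fingers": 1},{"ax": 0,"ay": 0,"az": 0,"x": 0,"y": 0,"z": 0,"fingers": 1}])

```text
time_s: 10.45
ee_pos: [0.528, 0.1883, 0.0171]
orientation: [11.8, 89.9, -162.1]
contact_force: [-0.1, -0.8, 0.9]
width: 0.253
```

```bash
python3 -c "
from h import *
st()
for n in('scene','top'):
  c=camera(n)
  cv2.imwrite(f'pics/c_{n}.png',cv2.resize(c['frame'][190:360,200:400] if n=='scene' else c['frame'][130:260,80:240],None,fx=4,fy=4,interpolation=cv2.INTER_CUBIC)[:600])
"
```

```text
t 10.45 pos [0.528  0.1883 0.0171] x [-0.001 -0.    -1.   ] jaw yaw -83.89 F [-0.1 -0.8  0.9] w 0.253 j [13.8 10.9 89.5 -0.  79.7 97.7]
```

View pics/c_scene.png

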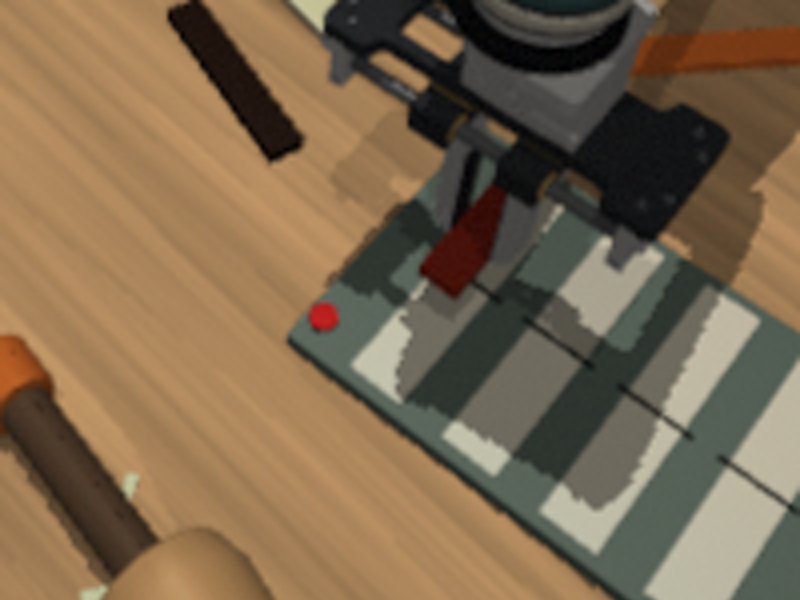

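Emit:
carry_out(moves=[{"ax": 0,"ay": 0,"az": 0,"x": 0.0006,"y": 0,"z": -0.02,"fingers": 1},{"ax": 0,"ay": 0,"az": 0,"x": 0.0006,"y": 0,"z": -0.031,"fingers": 1},{"ax": 0,"ay": 0,"az": 0,"x": 0.0006,"y": 0,"z": -0.036,"fingers": 1},{"ax": 0,"ay": 0,"az": 0,"x": 0.0006,"y": 0,"z": -0.037,"fingers": 1},{"ax": 0,"ay": 0,"az": 0,"x": 0.0006,"y": 0,"z": -0.037,"fingers": 1}])

```text
time_s: 11.05
ee_pos: [0.5293, 0.1885, -0.0193]
orientation: [171.7, 90.0, -2.2]
contact_force: [-0.1, -0.0, 1.2]
width: 0.251
```

```bash
python3 -c "
from h import *
st()
c=camera('scene')
cv2.imwrite('pics/c2.png',cv2.resize(c['frame'][220:300,260:360],None,fx=7,fy=7,interpolation=cv2.INTER_CUBIC))
"
```

```text
t 11.05 pos [ 0.5293  0.1885 -0.0193] x [ 0. -0. -1.] jaw yaw -83.99 F [-0.1 -0.   1.2] w 0.251 j [13.8 12.9 91.6 -0.  75.6 97.8]
```

View pics/c2.png

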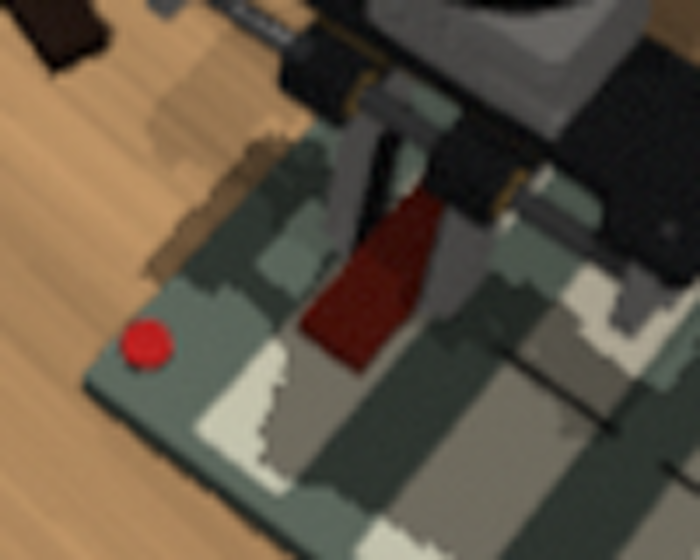

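Emit:
carry_out(moves=[{"ax": 0,"ay": 0,"az": 0,"x": -0.0006,"y": 0,"z": -0.001,"fingers": 1},{"ax": 0,"ay": 0,"az": 0,"x": -0.0006,"y": 0,"z": -0.001,"fingers": 0.3},{"ax": 0,"ay": 0,"az": 0,"x": -0.0006,"y": 0,"z": -0.001,"fingers": 0.3},{"ax": 0,"ay": 0,"az": 0,"x": -0.0006,"y": 0,"z": -0.001,"fingers": 0.3},{"ax": 0,"ay": 0,"az": 0,"x": 0,"y": 0,"z": 0.03,"fingers": 0.3},{"ax": 0,"ay": 0,"az": 0,"x": 0,"y": 0,"z": 0.07,"fingers": 0},{"ax": 0,"ay": 0,"az": 8,"x": 0,"y": -0.04,"z": 0.09,"fingers": 0},{"ax": 0,"ay": 0,"az": 16,"x": -0.001,"y": -0.08,"z": 0.09,"fingers": 0},{"ax": 0,"ay": 0,"az": 24,"x": -0.002,"y": -0.12,"z": 0.09,"fingers": 0},{"ax": 0,"ay": 0,"az": 32,"x": -0.004,"y": -0.16,"z": 0.09,"fingers": 0},{"ax": 0,"ay": 0,"az": 40,"x": -0.006,"y": -0.187,"z": 0.08,"fingers": 0},{"ax": 0,"ay": 0,"az": 48,"x": -0.006,"y": -0.187,"z": 0.07,"fingers": 0}])

```text
time_s: 12.3
ee_pos: [0.5234, -0.002, 0.0509]
orientation: [81.0, 89.9, -44.9]
contact_force: [0.4, 0.8, -0.4]
width: 0.5
```

Emit:
carry_out(moves=[{"ax": 0,"ay": 0,"az": 8,"x": 0,"y": 0,"z": 0,"fingers": 0},{"ax": 0,"ay": 0,"az": 16,"x": 0,"y": 0,"z": 0,"fingers": 0},{"ax": 0,"ay": 0,"az": 23,"x": 0,"y": 0,"z": -0.01,"fingers": 0},{"ax": 0,"ay": 0,"az": 23,"x": 0,"y": 0,"z": -0.02,"fingers": 0},{"ax": 0,"ay": 0,"az": 23,"x": 0,"y": 0,"z": -0.02,"fingers": 0}])

```text
time_s: 12.8
ee_pos: [0.5216, 0.0016, 0.0285]
orientation: [-82.4, 89.8, 174.5]
contact_force: [0.2, -0.1, -0.5]
width: 0.505
```

```bash
python3 -c "
from h import *
st()
for n in('scene','top'):
  c=camera(n)
  cv2.imwrite(f'pics/d_{n}.png',cv2.resize(c['frame'][170:350,220:420] if n=='scene' else c['frame'][130:260,80:240],None,fx=4 if n=='scene' else 4.5,fy=4 if n=='scene' else 4.5,interpolation=cv2.INTER_CUBIC)[:600])
"; python3 meas.py
```

```text
t 12.8 pos [0.5216 0.0016 0.0285] x [-0.004  0.    -1.   ] jaw yaw -13.14 F [ 0.2 -0.1 -0.5] w 0.505 j [-6.1  5.6 94.  -0.  80.5  7.1]
green [377. 214.] 295 [ 493.1 -270.8   74.    23.    -3.8]
dark [209. 104.] 155 [753.8 147.8 108.7   8.8  82.1]
dark [210. 219.] 121 [486.7 135.5  85.1  14.6   1.8]
dark [257. 225.] 704 [458.9  22.9  79.3  58.2  78.6]
red [188. 195.] 275 [527.3 190.   72.2  23.5   6.8]
pale [301. 105.] 228 [756.4 -82.2 111.8  16.4  82.2]
pale [188. 172.] 276 [571.  193.2  79.5  33.1   6.1]
pale [164. 180.] 436 [564.5 250.5  80.2  32.5   5.8]
pale [140. 181.] 431 [558.8 308.2  79.5  32.5   5.8]
pale [117. 183.] 429 [552.8 366.   79.5  32.2   5.9]
pale [191. 218.] 281 [486.5 184.1  80.9  33.7   5.9]
pale [166. 214.] 445 [480.8 241.9  80.6  32.6   6. ]
pale [142. 216.] 439 [474.9 299.5  80.2  32.4   6. ]
pale [119. 218.] 439 [468.9 357.2  80.1  32.5   5.7]
```

View pics/d_scene.png

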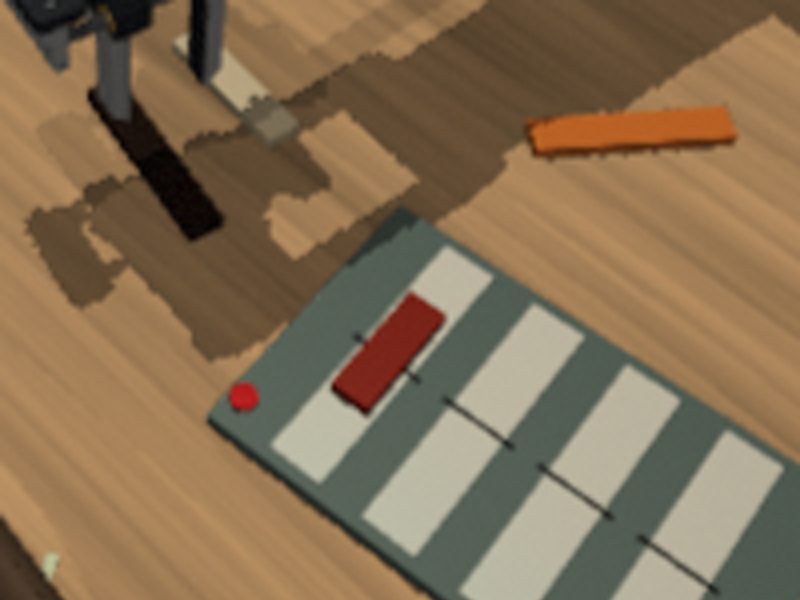

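View pics/d_top.png

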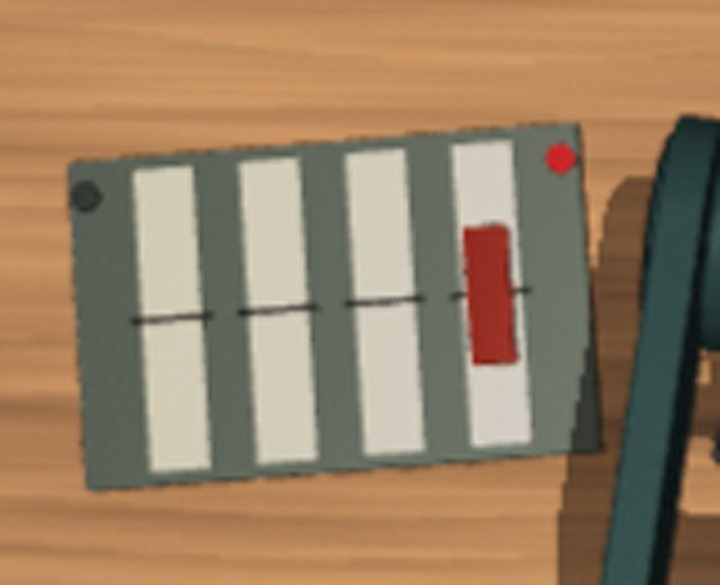

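Emit:
carry_out(moves=[{"ax": 0,"ay": 0,"az": 0,"x": 0.001,"y": -0.0015,"z": -0.03,"fingers": 0},{"ax": 0,"ay": 0,"az": 0,"x": 0.001,"y": -0.0015,"z": -0.05,"fingers": 0},{"ax": 0,"ay": 0,"az": 0,"x": 0.001,"y": -0.0015,"z": -0.058,"fingers": 0},{"ax": 0,"ay": 0,"az": 0,"x": 0.001,"y": -0.0015,"z": -0.06,"fingers": 0},{"ax": 0,"ay": 0,"az": 0,"x": 0.001,"y": -0.0015,"z": -0.06,"fingers": 0}])

```text
time_s: 13.45
ee_pos: [0.5247, -0.0001, -0.0289]
orientation: [97.1, 89.9, -5.9]
contact_force: [0.4, 0.2, 0.1]
width: 0.498
```

```bash
python3 -c "
from h import *
st()"
```

```text
t 13.45 pos [ 5.247e-01 -1.000e-04 -2.890e-02] x [ 0.001 -0.    -1.   ] jaw yaw -13.0 F [0.4 0.2 0.1] w 0.498 j [-6.2  9.  97.4  0.  73.6  6.8]
```

Lower the last 3.5 mm, then close.

Emit:
carry_out(moves=[{"ax": 0,"ay": 0,"az": 0,"x": -0.001,"y": 0,"z": -0.0035,"fingers": 0},{"ax": 0,"ay": 0,"az": 0,"x": -0.001,"y": 0,"z": -0.0035,"fingers": 1},{"ax": 0,"ay": 0,"az": 0,"x": -0.001,"y": 0,"z": -0.0035,"fingers": 1},{"ax": 0,"ay": 0,"az": 0,"x": -0.001,"y": 0,"z": -0.0035,"fingers": 1},{"ax": 0,"ay": 0,"az": 0,"x": -0.001,"y": 0,"z": -0.0035,"fingers": 1},{"ax": 0,"ay": 0,"az": 0,"x": -0.001,"y": 0,"z": -0.0035,"fingers": 1}])

```text
time_s: 14.05
ee_pos: [0.5234, -0.0001, -0.0327]
orientation: [94.6, 89.9, -8.4]
contact_force: [-0.2, -0.0, 1.8]
width: 0.25
```

```bash
python3 -c "
from h import *
st()"
```

```text
t 14.05 pos [ 5.234e-01 -1.000e-04 -3.270e-02] x [ 0.001 -0.    -1.   ] jaw yaw -12.99 F [-0.2 -0.   1.8] w 0.25 j [-6.2  9.1 97.8 -0.  73.1  6.8]
```

Emit:
carry_out(moves=[{"ax": 0,"ay": 0,"az": 0,"x": 0,"y": 0,"z": 0.02,"fingers": 1},{"ax": 0,"ay": 0,"az": 0,"x": 0,"y": 0.005,"z": 0.06,"fingers": 1},{"ax": 0,"ay": 0,"az": -8,"x": -0.001,"y": 0.035,"z": 0.08,"fingers": 1},{"ax": 0,"ay": 0,"az": -16,"x": -0.002,"y": 0.07,"z": 0.08,"fingers": 1},{"ax": 0,"ay": 0,"az": -24,"x": -0.003,"y": 0.11,"z": 0.08,"fingers": 1},{"ax": 0,"ay": 0,"az": -32,"x": -0.004,"y": 0.15,"z": 0.08,"fingers": 1},{"ax": 0,"ay": 0,"az": -40,"x": -0.005,"y": 0.19,"z": 0.08,"fingers": 1},{"ax": 0,"ay": 0,"az": -48,"x": -0.006,"y": 0.23,"z": 0.08,"fingers": 1},{"ax": 0,"ay": 0,"az": -56,"x": -0.0065,"y": 0.27,"z": 0.08,"fingers": 1},{"ax": 0,"ay": 0,"az": -64,"x": -0.0065,"y": 0.3,"z": 0.08,"fingers": 1},{"ax": 0,"ay": 0,"az": -71,"x": -0.0065,"y": 0.3043,"z": 0.06,"fingers": 1},{"ax": 0,"ay": 0,"az": -71,"x": -0.0065,"y": 0.3043,"z": 0.035,"fingers": 1}])

```text
time_s: 15.25
ee_pos: [0.5175, 0.3065, 0.0027]
orientation: [-159.4, 89.8, 26.6]
contact_force: [0.5, -0.2, -0.8]
width: 0.254
```

Emit:
carry_out(moves=[{"ax": 0,"ay": 0,"az": 0,"x": 0,"y": 0,"z": 0,"fingers": 1},{"ax": 0,"ay": 0,"az": 0,"x": 0,"y": 0,"z": -0.012,"fingers": 1},{"ax": 0,"ay": 0,"az": 0,"x": 0,"y": 0,"z": -0.018,"fingers": 1},{"ax": 0,"ay": 0,"az": 0,"x": 0,"y": 0,"z": -0.018,"fingers": 1},{"ax": 0,"ay": 0,"az": 0,"x": 0,"y": 0,"z": -0.018,"fingers": 1}])

```text
time_s: 15.75
ee_pos: [0.5171, 0.3042, -0.0155]
orientation: [-163.3, 89.9, 22.7]
contact_force: [0.4, 0.3, 0.3]
width: 0.248
```

```bash
python3 -c "
from h import *
st()
c=camera('scene')
cv2.imwrite('pics/e.png',cv2.resize(c['frame'][220:350,270:430],None,fx=4.5,fy=4.5,interpolation=cv2.INTER_CUBIC))
"
```

```text
t 15.75 pos [ 0.5171  0.3042 -0.0155] x [ 0.001  0.    -1.   ] jaw yaw -84.02 F [0.4 0.3 0.3] w 0.248 j [ 25.1  17.1  85.8  -0.   77.1 109.1]
```

View pics/e.png

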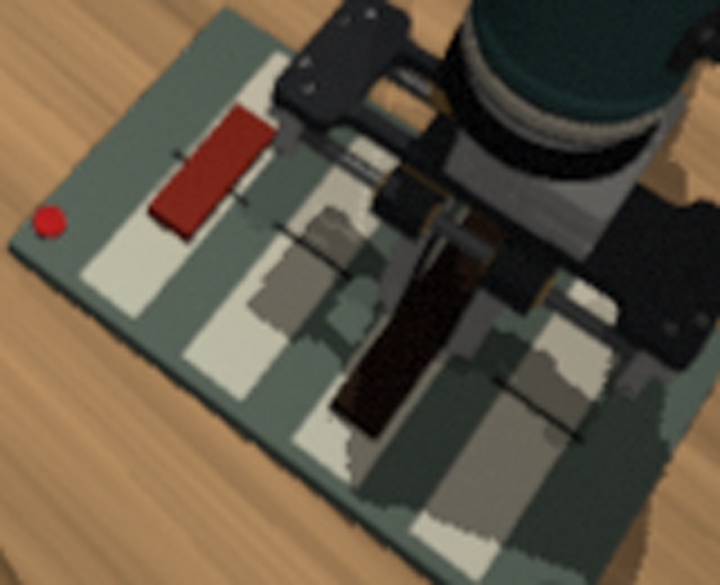

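Emit:
carry_out(moves=[{"ax": 0,"ay": 0,"az": 0,"x": 0,"y": 0,"z": -0.004,"fingers": 1},{"ax": 0,"ay": 0,"az": 0,"x": 0,"y": 0,"z": -0.0048,"fingers": 1},{"ax": 0,"ay": 0,"az": 0,"x": 0,"y": 0,"z": -0.0048,"fingers": 0.3},{"ax": 0,"ay": 0,"az": 0,"x": 0,"y": 0,"z": -0.0048,"fingers": 0.3},{"ax": 0,"ay": 0,"az": 0,"x": 0,"y": 0,"z": -0.0048,"fingers": 0.3},{"ax": 0,"ay": 0,"az": 0,"x": 0,"y": 0,"z": 0.03,"fingers": 0.3},{"ax": 0,"ay": 0,"az": 0,"x": 0,"y": 0,"z": 0.07,"fingers": 0},{"ax": 0,"ay": 0,"az": 8,"x": -0.01,"y": -0.04,"z": 0.09,"fingers": 0},{"ax": 0,"ay": 0,"az": 16,"x": -0.02,"y": -0.08,"z": 0.09,"fingers": 0},{"ax": 0,"ay": 0,"az": 24,"x": -0.03,"y": -0.12,"z": 0.09,"fingers": 0},{"ax": 0,"ay": 0,"az": 32,"x": -0.04,"y": -0.16,"z": 0.09,"fingers": 0},{"ax": 0,"ay": 0,"az": 40,"x": -0.05,"y": -0.2,"z": 0.09,"fingers": 0}])

```text
time_s: 17.0
ee_pos: [0.466, 0.1029, 0.0741]
orientation: [122.8, 90.0, -10.8]
contact_force: [0.3, -0.4, -0.6]
width: 0.503
```

Emit:
carry_out(moves=[{"ax": 0,"ay": 0,"az": 8,"x": -0.006,"y": -0.04,"z": 0,"fingers": 0},{"ax": 0,"ay": 0,"az": 16,"x": -0.012,"y": -0.08,"z": 0,"fingers": 0},{"ax": 0,"ay": 0,"az": 24,"x": -0.0186,"y": -0.11,"z": -0.01,"fingers": 0},{"ax": 0,"ay": 0,"az": 32,"x": -0.0186,"y": -0.111,"z": -0.03,"fingers": 0},{"ax": 0,"ay": 0,"az": 36.5,"x": -0.0186,"y": -0.111,"z": -0.05,"fingers": 0},{"ax": 0,"ay": 0,"az": 36.5,"x": -0.0186,"y": -0.111,"z": -0.05,"fingers": 0},{"ax": 0,"ay": 0,"az": 36.5,"x": -0.0186,"y": -0.111,"z": -0.05,"fingers": 0}])

```text
time_s: 17.7
ee_pos: [0.4478, -0.0067, 0.0241]
orientation: [-89.9, 90.0, 172.5]
contact_force: [0.3, 0.2, -0.2]
width: 0.5
```

```bash
python3 -c "
from h import *
st()
for n in('scene','top'):
  c=camera(n)
  cv2.imwrite(f'pics/f_{n}.png',cv2.resize(c['frame'][160:340,240:440] if n=='scene' else c['frame'][130:260,80:240],None,fx=4 if n=='scene' else 4.5,fy=4 if n=='scene' else 4.5,interpolation=cv2.INTER_CUBIC)[:600])
"; python3 meas.py|grep -v pale
```

```text
t 17.7 pos [ 0.4478 -0.0067  0.0241] x [-0.  0. -1.] jaw yaw -7.58 F [ 0.3  0.2 -0.2] w 0.5 j [ -8.1  -3.7 104.1  -0.   79.7  -0.5]
green [377. 214.] 295 [ 493.1 -270.8   74.    23.    -3.8]
dark [208. 104.] 169 [754.9 147.7 108.7  11.6  82.5]
dark [141. 199.] 495 [515.5 308.9 123.4  31.9   4.7]
red [188. 195.] 280 [527.8 190.   73.3  23.5   6.8]
```

View pics/f_scene.png

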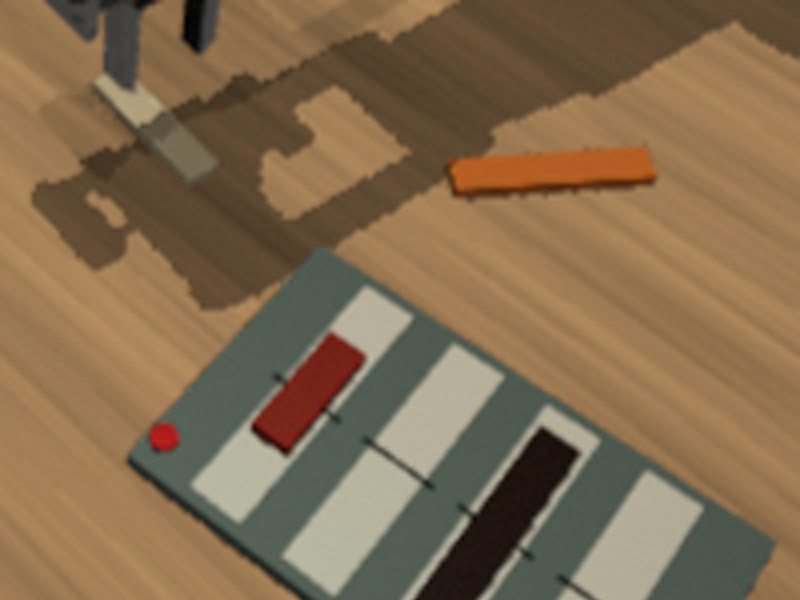

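View pics/f_top.png

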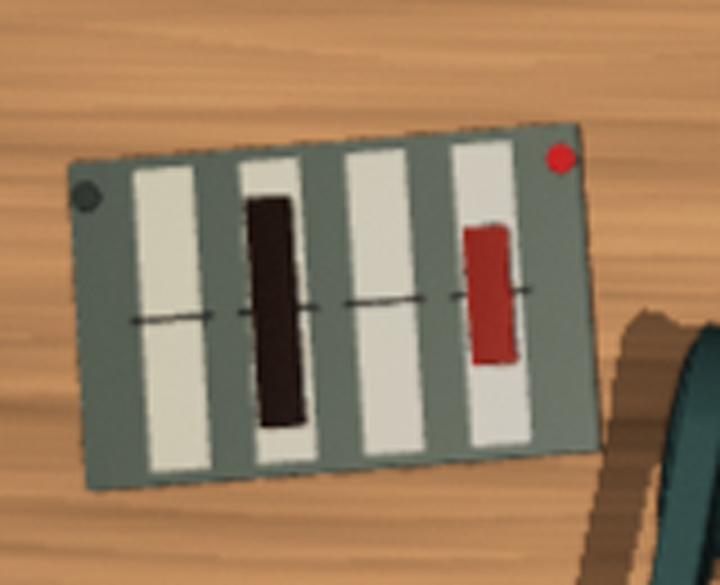

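Emit:
carry_out(moves=[{"ax": 0,"ay": 0,"az": 0,"x": 0.0006,"y": -0.0005,"z": -0.025,"fingers": 0},{"ax": 0,"ay": 0,"az": 0,"x": 0.0006,"y": -0.0005,"z": -0.045,"fingers": 0},{"ax": 0,"ay": 0,"az": 0,"x": 0.0006,"y": -0.0005,"z": -0.054,"fingers": 0},{"ax": 0,"ay": 0,"az": 0,"x": 0.0006,"y": -0.0005,"z": -0.0565,"fingers": 0},{"ax": 0,"ay": 0,"az": 0,"x": 0.0006,"y": -0.0005,"z": -0.0565,"fingers": 0},{"ax": 0,"ay": 0,"az": 0,"x": 0.0006,"y": -0.0005,"z": -0.0565,"fingers": 1},{"ax": 0,"ay": 0,"az": 0,"x": 0.0006,"y": -0.0005,"z": -0.0565,"fingers": 1},{"ax": 0,"ay": 0,"az": 0,"x": 0.0006,"y": -0.0005,"z": -0.0565,"fingers": 1},{"ax": 0,"ay": 0,"az": 0,"x": 0.0006,"y": -0.0005,"z": -0.0565,"fingers": 1},{"ax": 0,"ay": 0,"az": 0,"x": 0.0006,"y": -0.0005,"z": -0.0565,"fingers": 1}])

```text
time_s: 18.85
ee_pos: [0.4491, -0.0073, -0.032]
orientation: [91.8, 89.9, -5.7]
contact_force: [-0.3, 0.1, 3.0]
width: 0.251
```

```bash
python3 -c "
from h import *
st()"
```

```text
t 18.85 pos [ 0.4491 -0.0073 -0.032 ] x [ 0.001 -0.    -1.   ] jaw yaw -7.49 F [-0.3  0.1  3. ] w 0.251 j [ -8.2  -0.2 107.6   0.   72.5  -0.7]
```

Emit:
carry_out(moves=[{"ax": 0,"ay": 0,"az": 0,"x": 0,"y": 0,"z": 0.02,"fingers": 1},{"ax": 0,"ay": 0,"az": 0,"x": 0,"y": 0,"z": 0.06,"fingers": 1},{"ax": 0,"ay": 0,"az": -8,"x": 0.008,"y": 0.03,"z": 0.09,"fingers": 1},{"ax": 0,"ay": 0,"az": -16,"x": 0.016,"y": 0.06,"z": 0.09,"fingers": 1},{"ax": 0,"ay": 0,"az": -24,"x": 0.025,"y": 0.09,"z": 0.09,"fingers": 1},{"ax": 0,"ay": 0,"az": -32,"x": 0.034,"y": 0.12,"z": 0.09,"fingers": 1},{"ax": 0,"ay": 0,"az": -40,"x": 0.044,"y": 0.15,"z": 0.09,"fingers": 1},{"ax": 0,"ay": 0,"az": -48,"x": 0.054,"y": 0.185,"z": 0.09,"fingers": 1},{"ax": 0,"ay": 0,"az": -56,"x": 0.064,"y": 0.22,"z": 0.09,"fingers": 1},{"ax": 0,"ay": 0,"az": -64,"x": 0.072,"y": 0.25,"z": 0.09,"fingers": 1},{"ax": 0,"ay": 0,"az": -72,"x": 0.0736,"y": 0.2548,"z": 0.07,"fingers": 1},{"ax": 0,"ay": 0,"az": -76.5,"x": 0.0736,"y": 0.2548,"z": 0.05,"fingers": 1}])

```text
time_s: 20.05
ee_pos: [0.5228, 0.2493, 0.0172]
orientation: [-162.4, 89.9, 23.5]
contact_force: [0.2, 0.1, -0.4]
width: 0.252
```

Emit:
carry_out(moves=[{"ax": 0,"ay": 0,"az": 0,"x": 0,"y": 0,"z": 0,"fingers": 1},{"ax": 0,"ay": 0,"az": 0,"x": 0,"y": 0,"z": -0.02,"fingers": 1},{"ax": 0,"ay": 0,"az": 0,"x": 0,"y": 0,"z": -0.032,"fingers": 1},{"ax": 0,"ay": 0,"az": 0,"x": 0,"y": 0,"z": -0.034,"fingers": 1},{"ax": 0,"ay": 0,"az": 0,"x": 0,"y": 0,"z": -0.034,"fingers": 1}])

```text
time_s: 20.55
ee_pos: [0.522, 0.2473, -0.0166]
orientation: [20.3, 90.0, -153.7]
contact_force: [0.0, 0.3, -0.9]
width: 0.25
```

```bash
python3 -c "
from h import *
st()
c=camera('scene')
cv2.imwrite('pics/g.png',cv2.resize(c['frame'][220:350,270:430],None,fx=4.5,fy=4.5,interpolation=cv2.INTER_CUBIC))
"
```

```text
t 20.55 pos [ 0.522   0.2473 -0.0166] x [-0.001 -0.    -1.   ] jaw yaw -83.98 F [ 0.   0.3 -0.9] w 0.25 j [ 19.7  14.6  89.1  -0.   76.4 103.7]
```

View pics/g.png

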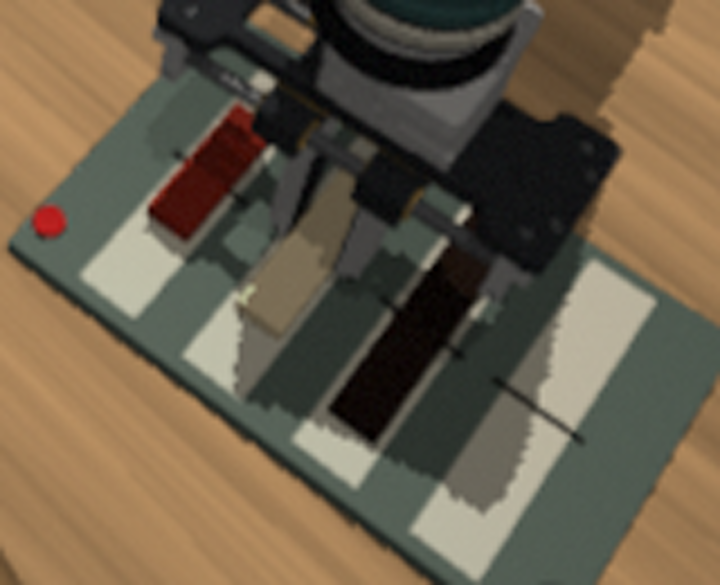

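Emit:
carry_out(moves=[{"ax": 0,"ay": 0,"az": 0,"x": 0.0005,"y": 0,"z": -0.0036,"fingers": 1},{"ax": 0,"ay": 0,"az": 0,"x": 0.0005,"y": 0,"z": -0.0036,"fingers": 1},{"ax": 0,"ay": 0,"az": 0,"x": 0.0005,"y": 0,"z": -0.0036,"fingers": 0.3},{"ax": 0,"ay": 0,"az": 0,"x": 0.0005,"y": 0,"z": -0.0036,"fingers": 0.3},{"ax": 0,"ay": 0,"az": 0,"x": 0.0005,"y": 0,"z": -0.0036,"fingers": 0.3},{"ax": 0,"ay": 0,"az": 0,"x": 0,"y": 0,"z": 0.03,"fingers": 0.3},{"ax": 0,"ay": 0,"az": 0,"x": 0,"y": 0,"z": 0.07,"fingers": 0},{"ax": 0,"ay": 0,"az": -2,"x": -0.005,"y": -0.04,"z": 0.1,"fingers": 0},{"ax": 0,"ay": 0,"az": -4,"x": -0.01,"y": -0.085,"z": 0.1,"fingers": 0},{"ax": 0,"ay": 0,"az": -6,"x": -0.015,"y": -0.13,"z": 0.1,"fingers": 0},{"ax": 0,"ay": 0,"az": -8,"x": -0.02,"y": -0.175,"z": 0.1,"fingers": 0},{"ax": 0,"ay": 0,"az": -9.8,"x": -0.025,"y": -0.22,"z": 0.1,"fingers": 0}])

```text
time_s: 21.8
ee_pos: [0.4968, 0.026, 0.0838]
orientation: [171.4, 89.9, -12.4]
contact_force: [-0.1, -0.9, 0.2]
width: 0.499
```

Emit:
carry_out(moves=[{"ax": 0,"ay": 0,"az": 0,"x": -0.0045,"y": -0.05,"z": 0,"fingers": 0},{"ax": 0,"ay": 0,"az": 0,"x": -0.009,"y": -0.1,"z": 0,"fingers": 0},{"ax": 0,"ay": 0,"az": 0,"x": -0.0135,"y": -0.15,"z": 0,"fingers": 0},{"ax": 0,"ay": 0,"az": 0,"x": -0.018,"y": -0.2,"z": 0,"fingers": 0},{"ax": 0,"ay": 0,"az": 0,"x": -0.022,"y": -0.25,"z": 0,"fingers": 0},{"ax": 0,"ay": 0,"az": 0,"x": -0.0258,"y": -0.29,"z": 0,"fingers": 0},{"ax": 0,"ay": 0,"az": 0,"x": -0.0258,"y": -0.2967,"z": -0.02,"fingers": 0},{"ax": 0,"ay": 0,"az": 0,"x": -0.0258,"y": -0.2967,"z": -0.05,"fingers": 0},{"ax": 0,"ay": 0,"az": 0,"x": -0.0258,"y": -0.2967,"z": -0.05,"fingers": 0},{"ax": 0,"ay": 0,"az": 0,"x": -0.0258,"y": -0.2967,"z": -0.05,"fingers": 0}])

```text
time_s: 22.8
ee_pos: [0.471, -0.2687, 0.0333]
orientation: [-31.7, 89.9, 144.5]
contact_force: [0.2, -0.3, 0.3]
width: 0.499
```

```bash
python3 -c "
from h import *
st()
for n in('scene','top'):
  c=camera(n)
  cv2.imwrite(f'pics/h_{n}.png',cv2.resize(c['frame'][90:220,130:290] if n=='scene' else c['frame'][130:260,80:240],None,fx=4.5,fy=4.5,interpolation=cv2.INTER_CUBIC)[:600])
"
```

```text
t 22.8 pos [ 0.471  -0.2687  0.0333] x [-0.001  0.001 -1.   ] jaw yaw -93.78 F [ 0.2 -0.3  0.3] w 0.499 j [-35.7   7.9  91.   -0.   81.2  58.1]
```

View pics/h_scene.png

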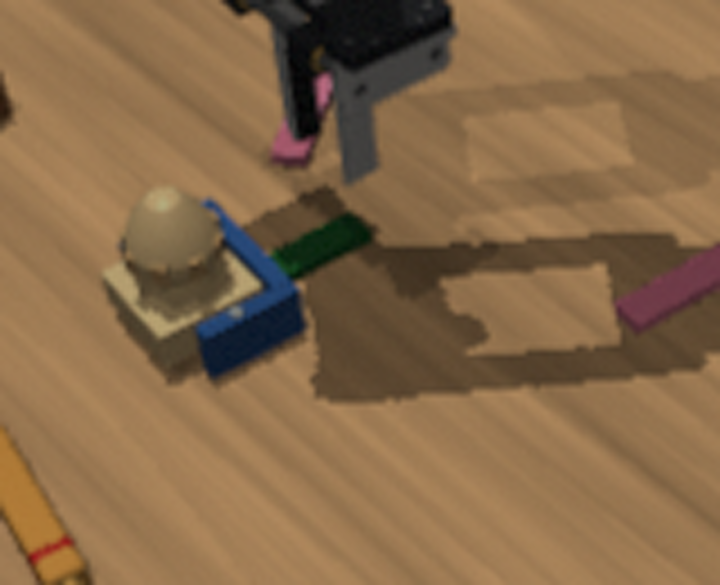

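View pics/h_top.png

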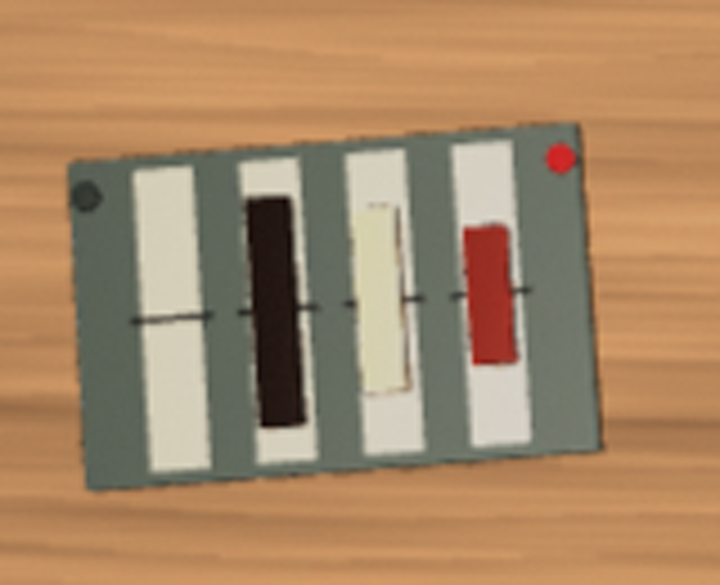

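Emit:
carry_out(moves=[{"ax": 0,"ay": 0,"az": 0,"x": 0,"y": -0.0005,"z": -0.03,"fingers": 0},{"ax": 0,"ay": 0,"az": 0,"x": 0,"y": -0.0005,"z": -0.052,"fingers": 0},{"ax": 0,"ay": 0,"az": 0,"x": 0,"y": -0.0005,"z": -0.062,"fingers": 0},{"ax": 0,"ay": 0,"az": 0,"x": 0,"y": -0.0005,"z": -0.065,"fingers": 0},{"ax": 0,"ay": 0,"az": 0,"x": 0,"y": -0.0005,"z": -0.065,"fingers": 0},{"ax": 0,"ay": 0,"az": 0,"x": 0,"y": -0.0005,"z": -0.065,"fingers": 0}])

```text
time_s: 23.5
ee_pos: [0.4725, -0.2703, -0.03]
orientation: [146.2, 89.8, -37.6]
contact_force: [-0.3, 0.6, -0.2]
width: 0.499
```

```bash
python3 -c "
from h import *
st()
c=camera('scene')
cv2.imwrite('pics/i.png',cv2.resize(c['frame'][90:220,130:290],None,fx=4.5,fy=4.5,interpolation=cv2.INTER_CUBIC)[:600])
"
```

```text
t 23.5 pos [ 0.4725 -0.2703 -0.03  ] x [ 0.002 -0.002 -1.   ] jaw yaw -93.78 F [-0.3  0.6 -0.2] w 0.499 j [-35.7  11.3  94.8  -0.   73.8  58. ]
```

View pics/i.png

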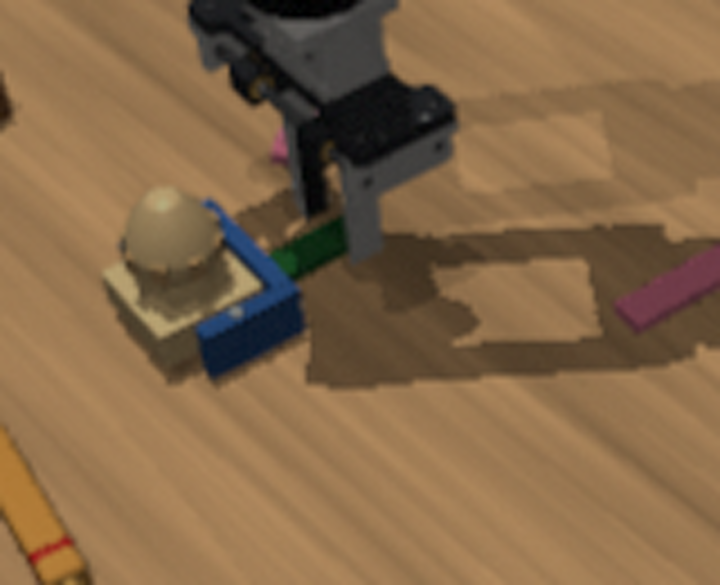

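Emit:
carry_out(moves=[{"ax": 0,"ay": 0,"az": 0,"x": -0.001,"y": 0.0008,"z": -0.0022,"fingers": 0},{"ax": 0,"ay": 0,"az": 0,"x": -0.001,"y": 0.0008,"z": -0.0022,"fingers": 0.3},{"ax": 0,"ay": 0,"az": 0,"x": -0.001,"y": 0.0008,"z": -0.0022,"fingers": 1},{"ax": 0,"ay": 0,"az": 0,"x": -0.001,"y": 0.0008,"z": -0.0022,"fingers": 1},{"ax": 0,"ay": 0,"az": 0,"x": -0.001,"y": 0.0008,"z": -0.0022,"fingers": 1},{"ax": 0,"ay": 0,"az": 0,"x": -0.001,"y": 0.0008,"z": -0.0022,"fingers": 1},{"ax": 0,"ay": 0,"az": 0,"x": -0.001,"y": 0.0008,"z": -0.0022,"fingers": 1}], force=40)

```text
time_s: 24.25
ee_pos: [0.4703, -0.2692, -0.0337]
orientation: [89.5, 90.0, -94.3]
contact_force: [-0.6, -1.2, -0.2]
width: 0.247
```

```bash
python3 -c "
from h import *
st()"
```

```text
t 24.25 pos [ 0.4703 -0.2692 -0.0337] x [-0.    -0.001 -1.   ] jaw yaw -93.8 F [-0.6 -1.2 -0.2] w 0.247 j [-35.8  11.4  95.2  -0.   73.4  58.1]
```

Pull level along the stop's −x (world −0.998, +0.066), 3 mm per row.

Emit:
carry_out(moves=[{"ax": 0,"ay": 0,"az": 0,"x": -0.002,"y": 0.0001,"z": 0.0005,"fingers": 1},{"ax": 0,"ay": 0,"az": 0,"x": -0.005,"y": 0.0003,"z": 0.0005,"fingers": 1},{"ax": 0,"ay": 0,"az": 0,"x": -0.008,"y": 0.0005,"z": 0.0005,"fingers": 1},{"ax": 0,"ay": 0,"az": 0,"x": -0.011,"y": 0.0007,"z": 0.0005,"fingers": 1},{"ax": 0,"ay": 0,"az": 0,"x": -0.014,"y": 0.0009,"z": 0.0005,"fingers": 1},{"ax": 0,"ay": 0,"az": 0,"x": -0.017,"y": 0.0011,"z": 0.0005,"fingers": 1},{"ax": 0,"ay": 0,"az": 0,"x": -0.02,"y": 0.0013,"z": 0.0005,"fingers": 1},{"ax": 0,"ay": 0,"az": 0,"x": -0.023,"y": 0.0015,"z": 0.0005,"fingers": 1},{"ax": 0,"ay": 0,"az": 0,"x": -0.026,"y": 0.0017,"z": 0.0005,"fingers": 1},{"ax": 0,"ay": 0,"az": 0,"x": -0.029,"y": 0.0019,"z": 0.0005,"fingers": 1},{"ax": 0,"ay": 0,"az": 0,"x": -0.032,"y": 0.0021,"z": 0.0005,"fingers": 1},{"ax": 0,"ay": 0,"az": 0,"x": -0.035,"y": 0.0023,"z": 0.0005,"fingers": 1}])

```text
time_s: 25.45
ee_pos: [0.4357, -0.2667, -0.0331]
orientation: [163.1, 89.9, -20.7]
contact_force: [4.5, 0.2, 0.0]
width: 0.247
```

```bash
python3 -c "
from h import *
st()
c=camera('scene')
cv2.imwrite('pics/j.png',cv2.resize(c['frame'][90:220,130:290],None,fx=4.5,fy=4.5,interpolation=cv2.INTER_CUBIC)[:600])
"
```

```text
t 25.45 pos [ 0.4357 -0.2667 -0.0331] x [ 0.001 -0.    -1.   ] jaw yaw -93.79 F [4.5 0.2 0. ] w 0.247 j [-37.8   7.6  99.5   0.   72.8  55.9]
```

View pics/j.png

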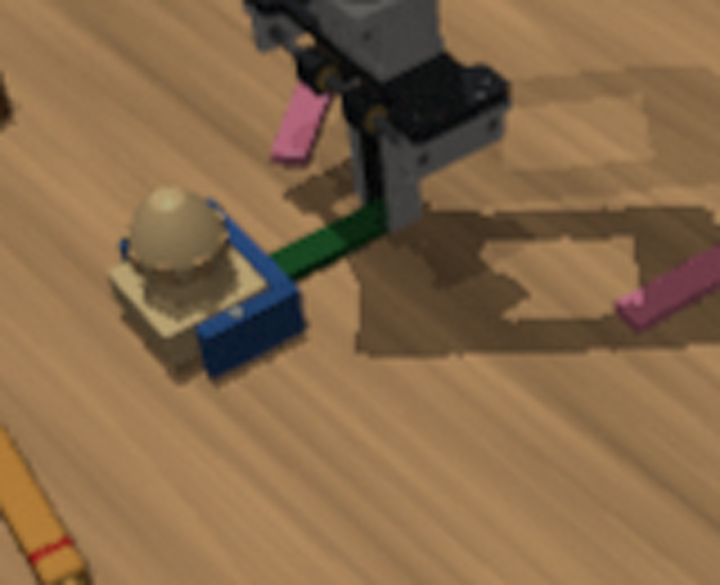

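Emit:
carry_out(moves=[{"ax": 0,"ay": 0,"az": 0,"x": -0.002,"y": 0.0001,"z": 0,"fingers": 1},{"ax": 0,"ay": 0,"az": 0,"x": -0.004,"y": 0.0003,"z": 0,"fingers": 1},{"ax": 0,"ay": 0,"az": 0,"x": -0.006,"y": 0.0004,"z": 0,"fingers": 1},{"ax": 0,"ay": 0,"az": 0,"x": -0.008,"y": 0.0005,"z": 0,"fingers": 1},{"ax": 0,"ay": 0,"az": 0,"x": -0.01,"y": 0.0007,"z": 0,"fingers": 1},{"ax": 0,"ay": 0,"az": 0,"x": -0.012,"y": 0.0008,"z": 0,"fingers": 1},{"ax": 0,"ay": 0,"az": 0,"x": -0.014,"y": 0.0009,"z": 0,"fingers": 1},{"ax": 0,"ay": 0,"az": 0,"x": -0.016,"y": 0.0011,"z": 0,"fingers": 1},{"ax": 0,"ay": 0,"az": 0,"x": -0.018,"y": 0.0012,"z": 0,"fingers": 1},{"ax": 0,"ay": 0,"az": 0,"x": -0.02,"y": 0.0013,"z": 0,"fingers": 1},{"ax": 0,"ay": 0,"az": 0,"x": -0.022,"y": 0.0015,"z": 0,"fingers": 1},{"ax": 0,"ay": 0,"az": 0,"x": -0.024,"y": 0.0016,"z": 0,"fingers": 1}])

```text
time_s: 26.7
ee_pos: [0.4111, -0.2649, -0.0333]
orientation: [7.9, 90.0, -175.9]
contact_force: [0.0, -0.2, -0.1]
width: 0.249
```

```bash
python3 -c "
from h import *
st()
c=camera('scene')
cv2.imwrite('pics/k.png',cv2.resize(c['frame'][90:220,130:290],None,fx=4.5,fy=4.5,interpolation=cv2.INTER_CUBIC)[:600])
"
```

```text
t 26.7 pos [ 0.4111 -0.2649 -0.0333] x [-0. -0. -1.] jaw yaw -93.79 F [ 0.  -0.2 -0.1] w 0.249 j [-39.4   5.  102.4  -0.   72.6  54.4]
```

View pics/k.png

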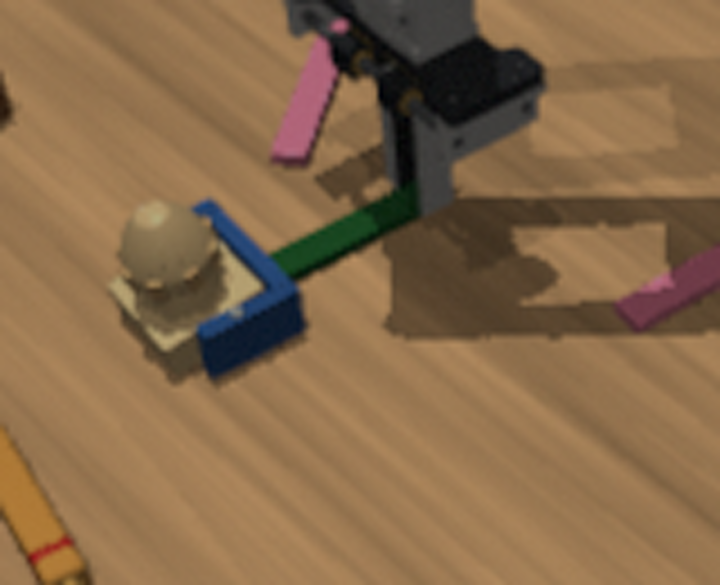

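Emit:
carry_out(moves=[{"ax": 0,"ay": 0,"az": 0,"x": -0.002,"y": 0.0001,"z": 0,"fingers": 1},{"ax": 0,"ay": 0,"az": 0,"x": -0.004,"y": 0.0003,"z": 0,"fingers": 1},{"ax": 0,"ay": 0,"az": 0,"x": -0.006,"y": 0.0004,"z": 0,"fingers": 1},{"ax": 0,"ay": 0,"az": 0,"x": -0.008,"y": 0.0005,"z": 0,"fingers": 1},{"ax": 0,"ay": 0,"az": 0,"x": -0.01,"y": 0.0007,"z": 0,"fingers": 1},{"ax": 0,"ay": 0,"az": 0,"x": -0.013,"y": 0.0009,"z": 0,"fingers": 1},{"ax": 0,"ay": 0,"az": 0,"x": -0.016,"y": 0.0011,"z": 0,"fingers": 1},{"ax": 0,"ay": 0,"az": 0,"x": -0.019,"y": 0.0013,"z": 0,"fingers": 1},{"ax": 0,"ay": 0,"az": 0,"x": -0.022,"y": 0.0015,"z": 0,"fingers": 1},{"ax": 0,"ay": 0,"az": 0,"x": -0.025,"y": 0.0017,"z": 0,"fingers": 1},{"ax": 0,"ay": 0,"az": 0,"x": -0.028,"y": 0.0019,"z": 0,"fingers": 1},{"ax": 0,"ay": 0,"az": 0,"x": -0.031,"y": 0.0021,"z": 0,"fingers": 1}])

```text
time_s: 27.95
ee_pos: [0.3801, -0.2628, -0.0333]
orientation: [84.5, 90.0, -99.3]
contact_force: [0.6, 0.3, 0.1]
width: 0.253
```

```bash
python3 -c "
from h import *
st()
c=camera('scene')
cv2.imwrite('pics/l.png',cv2.resize(c['frame'][90:220,130:290],None,fx=4.5,fy=4.5,interpolation=cv2.INTER_CUBIC)[:600])
"; python3 meas.py | grep green
```

```text
t 27.95 pos [ 0.3801 -0.2628 -0.0333] x [-0. -0. -1.] jaw yaw -93.79 F [0.6 0.3 0.1] w 0.253 j [-41.7   1.6 106.   -0.   72.4  52.1]
green [376. 226.] 401 [ 462.4 -268.   101.2   23.7   -4.5]
```

View pics/l.png

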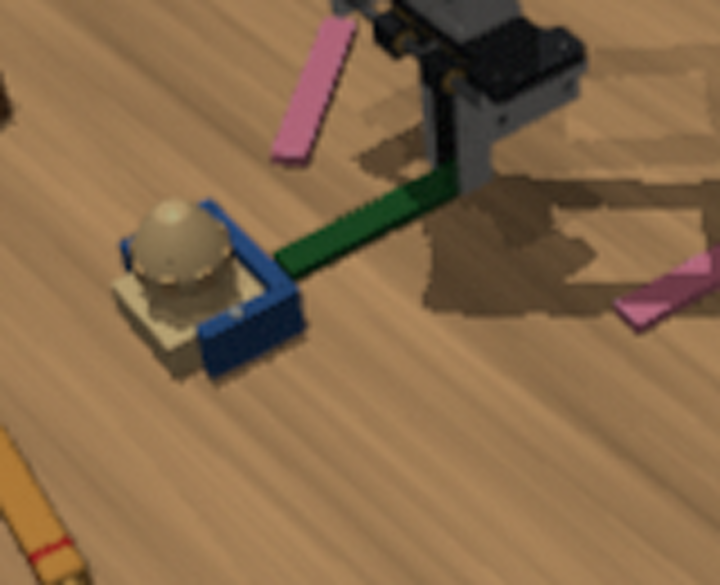

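Emit:
carry_out(moves=[{"ax": 0,"ay": 0,"az": 0,"x": -0.006,"y": 0.0004,"z": 0,"fingers": 1},{"ax": 0,"ay": 0,"az": 0,"x": -0.014,"y": 0.0009,"z": 0,"fingers": 1},{"ax": 0,"ay": 0,"az": 0,"x": -0.02,"y": 0.0013,"z": 0,"fingers": 1},{"ax": 0,"ay": 0,"az": 0,"x": -0.02,"y": 0.0013,"z": 0,"fingers": 1},{"ax": 0,"ay": 0,"az": 0,"x": -0.02,"y": 0.0013,"z": 0,"fingers": 0},{"ax": 0,"ay": 0,"az": 0,"x": -0.02,"y": 0.0013,"z": 0,"fingers": 0},{"ax": 0,"ay": 0,"az": 0,"x": -0.02,"y": 0.0013,"z": 0,"fingers": 0},{"ax": 0,"ay": 0,"az": 0,"x": -0.02,"y": 0.0013,"z": 0.03,"fingers": 0},{"ax": 0,"ay": 0,"az": 0,"x": -0.02,"y": 0.002,"z": 0.07,"fingers": 0},{"ax": 0,"ay": 0,"az": 0,"x": -0.01,"y": 0.05,"z": 0.09,"fingers": 0},{"ax": 0,"ay": 0,"az": 0,"x": 0,"y": 0.1,"z": 0.09,"fingers": 0},{"ax": 0,"ay": 0,"az": 0,"x": 0.02,"y": 0.14,"z": 0.09,"fingers": 0}])

```text
time_s: 29.25
ee_pos: [0.4009, -0.1218, 0.0582]
orientation: [158.6, 89.8, -25.3]
contact_force: [1.0, -1.1, -0.6]
width: 0.499
```

```bash
python3 meas.py | grep green; python3 -c "
from h import *
st()
c=camera('top')
cv2.imwrite('pics/m.png',cv2.resize(c['frame'][130:290,300:460],None,fx=3.7,fy=3.7,interpolation=cv2.INTER_CUBIC)[:600])
c=camera('scene');f=c['frame'].astype(int);G=f[...,1];m=(G>f[...,2]+14)&(G>f[...,0]+14); m[:,:150]=0;m[:,270:]=0;m[:90]=0;m[200:]=0
print(rect(c,m,.01))
"
```

```text
green [376. 233.] 370 [ 443.7 -267.2   98.6   23.7   -4.8]
t 29.3 pos [ 0.4037 -0.1143  0.0577] x [ 0.005  0.006 -1.   ] jaw yaw -93.4 F [ 1.   3.6 -0.3] w 0.499 j [-23.9  -9.3 105.1   0.4  84.1  69.4]
(421.31353759765625, -265.02777099609375, 148.89988708496094, 27.996999740600586, -4.946983337402344)
```

View pics/m.png

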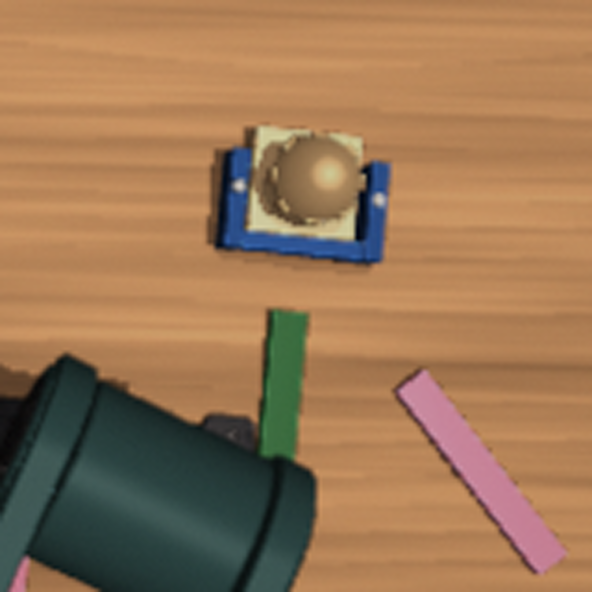

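Emit:
carry_out(moves=[{"ax": 0,"ay": 0,"az": -1,"x": 0.008,"y": -0.05,"z": 0,"fingers": 0},{"ax": 0,"ay": 0,"az": -1,"x": 0.015,"y": -0.1,"z": 0,"fingers": 0},{"ax": 0,"ay": 0,"az": -1,"x": 0.0209,"y": -0.14,"z": 0,"fingers": 0},{"ax": 0,"ay": 0,"az": -1,"x": 0.0209,"y": -0.1424,"z": -0.03,"fingers": 0},{"ax": 0,"ay": 0,"az": -1,"x": 0.0209,"y": -0.1424,"z": -0.05,"fingers": 0},{"ax": 0,"ay": 0,"az": -1,"x": 0.0209,"y": -0.1424,"z": -0.06,"fingers": 0},{"ax": 0,"ay": 0,"az": -1,"x": 0.0209,"y": -0.1424,"z": -0.06,"fingers": 0},{"ax": 0,"ay": 0,"az": -1,"x": 0.0209,"y": -0.1424,"z": -0.06,"fingers": 0}], force=25)

```text
time_s: 30.2
ee_pos: [0.4214, -0.2659, -0.0027]
orientation: [132.6, 89.9, -52.2]
contact_force: [0.3, 0.8, 0.1]
width: 0.499
```

```bash
python3 -c "
from h import *
st()"
```

```text
t 30.2 pos [ 0.4214 -0.2659 -0.0027] x [ 0.001 -0.001 -1.   ] jaw yaw -94.81 F [0.3 0.8 0.1] w 0.499 j [-38.8   4.2  99.4  -0.   76.4  56.1]
```

Emit:
carry_out(moves=[{"ax": 0,"ay": 0,"az": 0,"x": -0.0004,"y": 0.0004,"z": -0.018,"fingers": 0},{"ax": 0,"ay": 0,"az": 0,"x": -0.0004,"y": 0.0004,"z": -0.028,"fingers": 0},{"ax": 0,"ay": 0,"az": 0,"x": -0.0004,"y": 0.0004,"z": -0.03,"fingers": 0},{"ax": 0,"ay": 0,"az": 0,"x": -0.0004,"y": 0.0004,"z": -0.03,"fingers": 0},{"ax": 0,"ay": 0,"az": 0,"x": -0.0004,"y": 0.0004,"z": -0.03,"fingers": 1},{"ax": 0,"ay": 0,"az": 0,"x": -0.0004,"y": 0.0004,"z": -0.03,"fingers": 1},{"ax": 0,"ay": 0,"az": 0,"x": -0.0004,"y": 0.0004,"z": -0.03,"fingers": 1},{"ax": 0,"ay": 0,"az": 0,"x": -0.0004,"y": 0.0004,"z": -0.03,"fingers": 1},{"ax": 0,"ay": 0,"az": 0,"x": -0.0004,"y": 0.0004,"z": -0.03,"fingers": 1}])

```text
time_s: 31.1
ee_pos: [0.4212, -0.2652, -0.0327]
orientation: [137.9, 89.9, -46.9]
contact_force: [0.2, 0.6, 2.2]
width: 0.252
```

```bash
python3 -c "
from h import *
st()
c=camera('scene')
cv2.imwrite('pics/n.png',cv2.resize(c['frame'][90:220,130:290],None,fx=4.5,fy=4.5,interpolation=cv2.INTER_CUBIC)[:600])
"
```

```text
t 31.1 pos [ 0.4212 -0.2652 -0.0327] x [ 0.001 -0.001 -1.   ] jaw yaw -94.79 F [0.2 0.6 2.2] w 0.252 j [-38.7   5.9 101.3  -0.   72.7  56.1]
```

View pics/n.png

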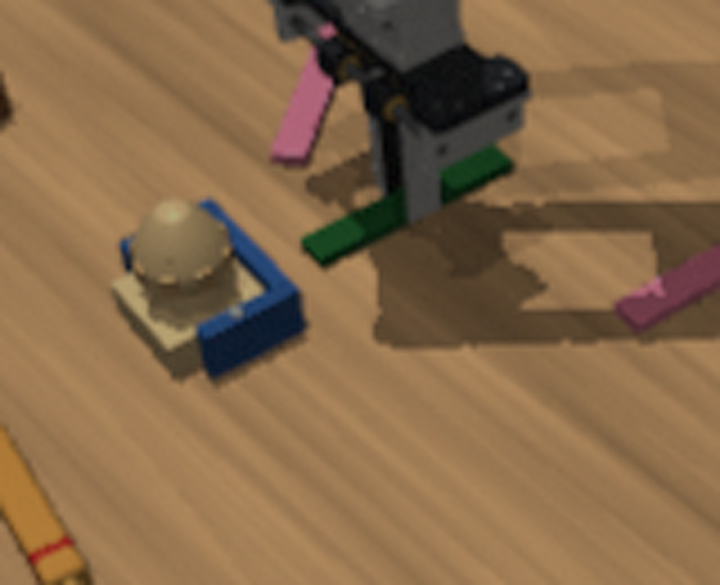

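Emit:
carry_out(moves=[{"ax": 0,"ay": 0,"az": 0,"x": 0,"y": 0,"z": 0.02,"fingers": 1},{"ax": 0,"ay": 0,"az": 0,"x": 0,"y": 0,"z": 0.06,"fingers": 1},{"ax": 0,"ay": 0,"az": 0,"x": 0,"y": 0.02,"z": 0.1,"fingers": 1},{"ax": 0,"ay": 0,"az": 1,"x": 0.005,"y": 0.06,"z": 0.1,"fingers": 1},{"ax": 0,"ay": 0,"az": 2,"x": 0.01,"y": 0.105,"z": 0.1,"fingers": 1},{"ax": 0,"ay": 0,"az": 3,"x": 0.017,"y": 0.15,"z": 0.1,"fingers": 1},{"ax": 0,"ay": 0,"az": 4,"x": 0.024,"y": 0.195,"z": 0.1,"fingers": 1},{"ax": 0,"ay": 0,"az": 5,"x": 0.031,"y": 0.24,"z": 0.1,"fingers": 1},{"ax": 0,"ay": 0,"az": 6,"x": 0.038,"y": 0.285,"z": 0.1,"fingers": 1},{"ax": 0,"ay": 0,"az": 7,"x": 0.045,"y": 0.33,"z": 0.1,"fingers": 1},{"ax": 0,"ay": 0,"az": 8,"x": 0.052,"y": 0.375,"z": 0.1,"fingers": 1},{"ax": 0,"ay": 0,"az": 9,"x": 0.059,"y": 0.42,"z": 0.1,"fingers": 1}])

```text
time_s: 32.35
ee_pos: [0.4795, 0.1571, 0.0664]
orientation: [31.9, 90.0, -143.8]
contact_force: [0.7, -0.8, 0.0]
width: 0.249
```

Emit:
carry_out(moves=[{"ax": 0,"ay": 0,"az": 1,"x": 0.007,"y": 0.045,"z": 0,"fingers": 1},{"ax": 0,"ay": 0,"az": 1.75,"x": 0.014,"y": 0.09,"z": 0,"fingers": 1},{"ax": 0,"ay": 0,"az": 1.75,"x": 0.021,"y": 0.135,"z": 0,"fingers": 1},{"ax": 0,"ay": 0,"az": 1.75,"x": 0.028,"y": 0.18,"z": 0,"fingers": 1},{"ax": 0,"ay": 0,"az": 1.75,"x": 0.0307,"y": 0.205,"z": -0.01,"fingers": 1},{"ax": 0,"ay": 0,"az": 1.75,"x": 0.0307,"y": 0.2078,"z": -0.04,"fingers": 1},{"ax": 0,"ay": 0,"az": 1.75,"x": 0.0307,"y": 0.2078,"z": -0.07,"fingers": 1},{"ax": 0,"ay": 0,"az": 1.75,"x": 0.0307,"y": 0.2078,"z": -0.08,"fingers": 1},{"ax": 0,"ay": 0,"az": 1.75,"x": 0.0307,"y": 0.2078,"z": -0.082,"fingers": 1},{"ax": 0,"ay": 0,"az": 1.75,"x": 0.0307,"y": 0.2078,"z": -0.082,"fingers": 1},{"ax": 0,"ay": 0,"az": 1.75,"x": 0.0307,"y": 0.2078,"z": -0.082,"fingers": 1}])

```text
time_s: 33.45
ee_pos: [0.512, 0.3634, -0.0132]
orientation: [-156.4, 89.8, 29.6]
contact_force: [0.1, -0.2, 0.2]
width: 0.248
```

```bash
python3 -c "
from h import *
st()
c=camera('scene')
cv2.imwrite('pics/o.png',cv2.resize(c['frame'][220:370,270:450],None,fx=4,fy=4,interpolation=cv2.INTER_CUBIC))
"
```

```text
t 33.45 pos [ 0.512   0.3634 -0.0132] x [ 0.003  0.002 -1.   ] jaw yaw -84.07 F [ 0.1 -0.2  0.2] w 0.248 j [ 30.2  20.2  81.5  -0.   78.2 114.3]
```

View pics/o.png

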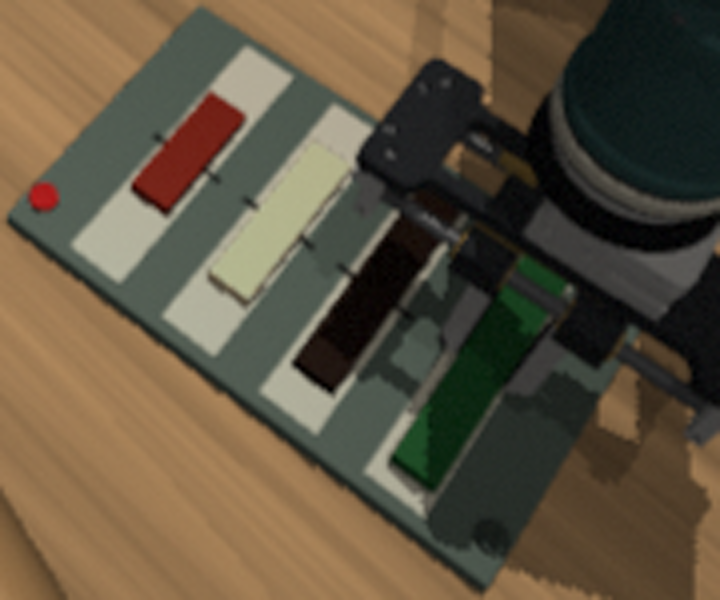

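Emit:
carry_out(moves=[{"ax": 0,"ay": 0,"az": 0,"x": -0.0008,"y": -0.0004,"z": -0.004,"fingers": 1},{"ax": 0,"ay": 0,"az": 0,"x": -0.0008,"y": -0.0004,"z": -0.0065,"fingers": 1},{"ax": 0,"ay": 0,"az": 0,"x": -0.0008,"y": -0.0004,"z": -0.0068,"fingers": 1},{"ax": 0,"ay": 0,"az": 0,"x": -0.0008,"y": -0.0004,"z": -0.0068,"fingers": 1}])

```text
time_s: 33.9
ee_pos: [0.5102, 0.3627, -0.0209]
orientation: [-167.2, 89.9, 18.8]
contact_force: [-1.5, -1.0, 4.9]
width: 0.252
```

Emit:
carry_out(moves=[{"ax": 0,"ay": 0,"az": 0,"x": 0,"y": 0,"z": 0,"fingers": 0.3},{"ax": 0,"ay": 0,"az": 0,"x": 0,"y": 0,"z": 0,"fingers": 0.3},{"ax": 0,"ay": 0,"az": 0,"x": 0,"y": 0,"z": 0,"fingers": 0.3},{"ax": 0,"ay": 0,"az": 0,"x": 0,"y": 0,"z": 0.03,"fingers": 0.3},{"ax": 0,"ay": 0,"az": 0,"x": 0,"y": 0,"z": 0.08,"fingers": 0.3},{"ax": 0,"ay": 0,"az": 0,"x": -0.01,"y": -0.04,"z": 0.12,"fingers": 0.3},{"ax": 0,"ay": 0,"az": 0,"x": -0.03,"y": -0.085,"z": 0.12,"fingers": 0.3},{"ax": 0,"ay": 0,"az": 0,"x": -0.05,"y": -0.13,"z": 0.12,"fingers": 0.3},{"ax": 0,"ay": 0,"az": 0,"x": -0.07,"y": -0.175,"z": 0.12,"fingers": 0.3},{"ax": 0,"ay": 0,"az": 0,"x": -0.09,"y": -0.22,"z": 0.12,"fingers": 0.3},{"ax": 0,"ay": 0,"az": 0,"x": -0.11,"y": -0.265,"z": 0.12,"fingers": 0.3},{"ax": 0,"ay": 0,"az": 0,"x": -0.13,"y": -0.31,"z": 0.12,"fingers": 0.3}])

```text
time_s: 35.1
ee_pos: [0.379, 0.052, 0.0976]
orientation: [122.1, 90.0, -51.8]
contact_force: [0.5, -0.9, 0.5]
width: 0.351
```

```bash
python3 -c "
from h import *
st()
for n in('scene','top'):
  c=camera(n)
  cv2.imwrite(f'pics/p_{n}.png',cv2.resize(c['frame'],(800,600),interpolation=cv2.INTER_CUBIC))
  cv2.imwrite(f'pics/q_{n}.png',cv2.resize(c['frame'][220:370,270:450] if n=='scene' else c['frame'][140:250,80:220],None,fx=4 if n=='scene' else 5.4,fy=4 if n=='scene' else 5.4,interpolation=cv2.INTER_CUBIC)[:600])
  f=c['frame'].astype(int);B,G,R=f[...,0],f[...,1],f[...,2]
  k=1 if n=='top' else .8
  from meas import blobs
  masks=dict(green=(G>R+14)&(G>B+14),dark=f.max(2)<62*k,red=(R>80)&(G<.5*R)&(B<.5*R))
  for a,m in masks.items():
    for b in blobs(c,m,.022):
      if b[2][1]>150 and 480<b[2][0]<560: print(n,a,*b)
"
```

```text
t 35.1 pos [0.379  0.052  0.0976] x [ 0. -0. -1.] jaw yaw -83.98 F [ 0.5 -0.9  0.5] w 0.351 j [ -0.7 -15.7 105.6  -0.   90.1  83.3]
scene green [390. 310.] 907 [508.6 361.1 152.9  23.    5.9]
scene dark [363. 292.] 654 [518.7 303.2 125.3  23.1   6. ]
scene red [317. 257.] 321 [528.6 187.9  72.7  22.7   6.1]
top green [116. 202.] 642 [507.6 362.5 148.7  25.7   6.1]
top dark [141. 199.] 496 [514.9 305.5 122.2  31.6   4.7]
top red [188. 195.] 283 [527.2 187.6  72.6  22.7   6.1]
```

View pics/p_scene.png

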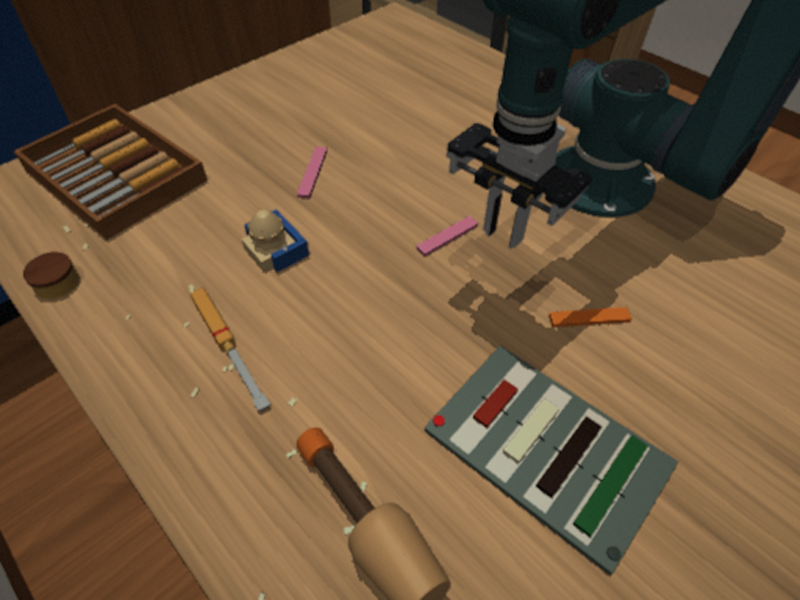

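View pics/q_scene.png

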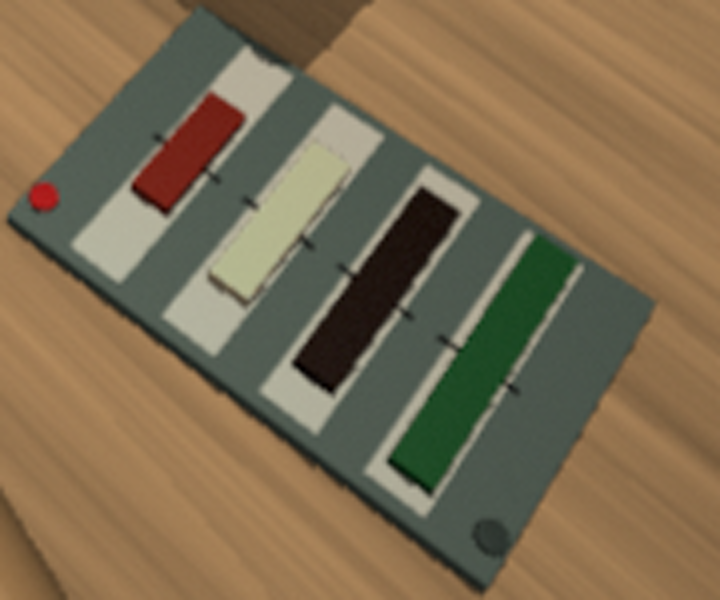

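View pics/q_top.png

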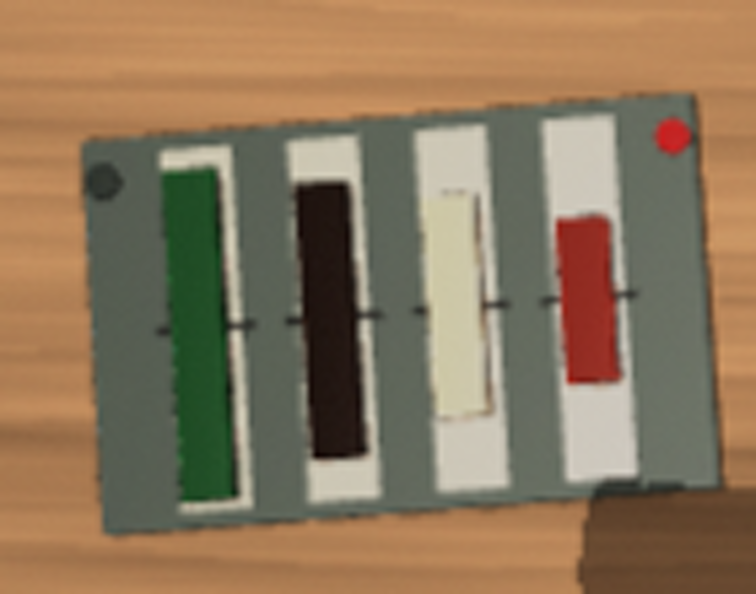

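The long strip sits about 2–3 mm towards −x of its stripe's middle; I'll regrip it and shift it.

Emit:
carry_out(moves=[{"ax": 0,"ay": 0,"az": 0,"x": 0.02,"y": 0.045,"z": 0,"fingers": 0.3},{"ax": 0,"ay": 0,"az": 0,"x": 0.04,"y": 0.09,"z": 0,"fingers": 0.3},{"ax": 0,"ay": 0,"az": 0,"x": 0.06,"y": 0.135,"z": 0,"fingers": 0.3},{"ax": 0,"ay": 0,"az": 0,"x": 0.08,"y": 0.18,"z": 0,"fingers": 0.3},{"ax": 0,"ay": 0,"az": 0,"x": 0.1,"y": 0.225,"z": 0,"fingers": 0.3},{"ax": 0,"ay": 0,"az": 0,"x": 0.12,"y": 0.27,"z": 0,"fingers": 0.3},{"ax": 0,"ay": 0,"az": 0,"x": 0.1305,"y": 0.3095,"z": 0,"fingers": 0.3},{"ax": 0,"ay": 0,"az": 0,"x": 0.1305,"y": 0.3095,"z": -0.03,"fingers": 0.3},{"ax": 0,"ay": 0,"az": 0,"x": 0.1305,"y": 0.3095,"z": -0.06,"fingers": 0.3},{"ax": 0,"ay": 0,"az": 0,"x": 0.1305,"y": 0.3095,"z": -0.075,"fingers": 0.3},{"ax": 0,"ay": 0,"az": 0,"x": 0.1305,"y": 0.3095,"z": -0.08,"fingers": 0.3},{"ax": 0,"ay": 0,"az": 0,"x": 0.1305,"y": 0.3095,"z": -0.08,"fingers": 0.3}])

```text
time_s: 36.4
ee_pos: [0.5103, 0.3631, 0.0174]
orientation: [19.0, 89.9, -155.0]
contact_force: [-0.4, 0.3, -0.5]
width: 0.35
```

Emit:
carry_out(moves=[{"ax": 0,"ay": 0,"az": 0,"x": 0,"y": 0,"z": 0,"fingers": 0.3},{"ax": 0,"ay": 0,"az": 0,"x": 0,"y": 0,"z": 0,"fingers": 0.3}])

```text
time_s: 36.6
ee_pos: [0.5119, 0.3635, 0.0201]
orientation: [-156.1, 89.8, 29.8]
contact_force: [-0.0, -0.4, -0.2]
width: 0.353
```

```bash
python3 -c "
from h import *
st()"
```

```text
t 36.6 pos [0.5119 0.3635 0.0201] x [ 0.003  0.002 -1.   ] jaw yaw -84.06 F [-0.  -0.4 -0.2] w 0.353 j [ 30.2  18.6  79.5  -0.   81.7 114.3]
```

Emit:
carry_out(moves=[{"ax": 0,"ay": 0,"az": 0,"x": -0.0005,"y": -0.0004,"z": -0.02,"fingers": 0.3},{"ax": 0,"ay": 0,"az": 0,"x": -0.0005,"y": -0.0004,"z": -0.032,"fingers": 0.3},{"ax": 0,"ay": 0,"az": 0,"x": -0.0005,"y": -0.0004,"z": -0.038,"fingers": 0.3},{"ax": 0,"ay": 0,"az": 0,"x": -0.0005,"y": -0.0004,"z": -0.0395,"fingers": 0.3},{"ax": 0,"ay": 0,"az": 0,"x": -0.0005,"y": -0.0004,"z": -0.0395,"fingers": 0.3},{"ax": 0,"ay": 0,"az": 0,"x": -0.0005,"y": -0.0004,"z": -0.0395,"fingers": 1},{"ax": 0,"ay": 0,"az": 0,"x": -0.0005,"y": -0.0004,"z": -0.0395,"fingers": 1},{"ax": 0,"ay": 0,"az": 0,"x": -0.0005,"y": -0.0004,"z": -0.0395,"fingers": 1},{"ax": 0,"ay": 0,"az": 0,"x": -0.0005,"y": -0.0004,"z": -0.0395,"fingers": 1}])

```text
time_s: 37.5
ee_pos: [0.5107, 0.3629, -0.0207]
orientation: [-159.7, 89.9, 26.3]
contact_force: [-0.6, 0.4, 2.4]
width: 0.25
```

```bash
python3 -c "
from h import *
st()"
```

```text
t 37.5 pos [ 0.5107  0.3629 -0.0207] x [ 0.001  0.001 -1.   ] jaw yaw -84.04 F [-0.6  0.4  2.4] w 0.25 j [ 30.2  20.5  82.   -0.   77.4 114.3]
```

Emit:
carry_out(moves=[{"ax": 0,"ay": 0,"az": 0,"x": 0,"y": 0,"z": 0.003,"fingers": 1},{"ax": 0,"ay": 0,"az": 0,"x": 0.0028,"y": 0,"z": 0.003,"fingers": 1},{"ax": 0,"ay": 0,"az": 0,"x": 0.0028,"y": 0,"z": 0.003,"fingers": 1},{"ax": 0,"ay": 0,"az": 0,"x": 0.0028,"y": 0,"z": 0.001,"fingers": 1},{"ax": 0,"ay": 0,"az": 0,"x": 0.0028,"y": 0,"z": 0.0003,"fingers": 1},{"ax": 0,"ay": 0,"az": 0,"x": 0.0028,"y": 0,"z": 0.0003,"fingers": 1},{"ax": 0,"ay": 0,"az": 0,"x": 0.0028,"y": 0,"z": 0.0003,"fingers": 0.3},{"ax": 0,"ay": 0,"az": 0,"x": 0.0028,"y": 0,"z": 0.0003,"fingers": 0.3},{"ax": 0,"ay": 0,"az": 0,"x": 0.0028,"y": 0,"z": 0.0003,"fingers": 0.3},{"ax": 0,"ay": 0,"az": 0,"x": 0.0028,"y": 0,"z": 0.04,"fingers": 0.3},{"ax": 0,"ay": 0,"az": 0,"x": 0.0028,"y": 0,"z": 0.09,"fingers": 0.3},{"ax": 0,"ay": 0,"az": 0,"x": -0.01,"y": -0.04,"z": 0.12,"fingers": 0.3}])

```text
time_s: 38.7
ee_pos: [0.5026, 0.3271, 0.1009]
orientation: [-147.5, 89.6, 38.6]
contact_force: [0.6, -0.9, 1.5]
width: 0.352
```

Emit:
carry_out(moves=[{"ax": 0,"ay": 0,"az": 0,"x": -0.02,"y": -0.045,"z": 0,"fingers": 0.3},{"ax": 0,"ay": 0,"az": 0,"x": -0.04,"y": -0.09,"z": 0,"fingers": 0.3},{"ax": 0,"ay": 0,"az": 0,"x": -0.06,"y": -0.135,"z": 0,"fingers": 0.3},{"ax": 0,"ay": 0,"az": 0,"x": -0.08,"y": -0.18,"z": 0,"fingers": 0.3},{"ax": 0,"ay": 0,"az": 0,"x": -0.1,"y": -0.225,"z": 0,"fingers": 0.3},{"ax": 0,"ay": 0,"az": 0,"x": -0.12,"y": -0.27,"z": 0,"fingers": 0.3},{"ax": 0,"ay": 0,"az": 0,"x": -0.12,"y": -0.27,"z": 0,"fingers": 0.3},{"ax": 0,"ay": 0,"az": 0,"x": -0.12,"y": -0.27,"z": 0,"fingers": 0.3}])

```text
time_s: 39.5
ee_pos: [0.3806, 0.0533, 0.0976]
orientation: [-159.3, 89.9, 26.5]
contact_force: [0.7, 0.4, 1.0]
width: 0.354
```

```bash
python3 -c "
from h import *
st()
from meas import blobs
for n in('scene','top'):
  c=camera(n)
  cv2.imwrite(f'pics/r_{n}.png',cv2.resize(c['frame'][220:370,270:450] if n=='scene' else c['frame'][140:250,80:220],None,fx=4 if n=='scene' else 5.4,fy=4 if n=='scene' else 5.4,interpolation=cv2.INTER_CUBIC)[:600])
  if n=='scene': cv2.imwrite('pics/r_stop.png',cv2.resize(c['frame'][110:190,130:230],None,fx=6,fy=6,interpolation=cv2.INTER_CUBIC))
  f=c['frame'].astype(int);B,G,R=f[...,0],f[...,1],f[...,2]
  for b in blobs(c,(G>R+14)&(G>B+14),.022): print(n,*b)
"
```

```text
t 39.5 pos [0.3806 0.0533 0.0976] x [ 0.001  0.001 -1.   ] jaw yaw -84.2 F [0.7 0.4 1. ] w 0.354 j [ -0.5 -15.5 105.4   0.   90.   83.7]
scene [390. 311.] 908 [511.1 360.7 152.8  23.7   5.9]
top [116. 201.] 640 [510.2 362.4 149.   25.8   6.1]
```

View pics/r_scene.png

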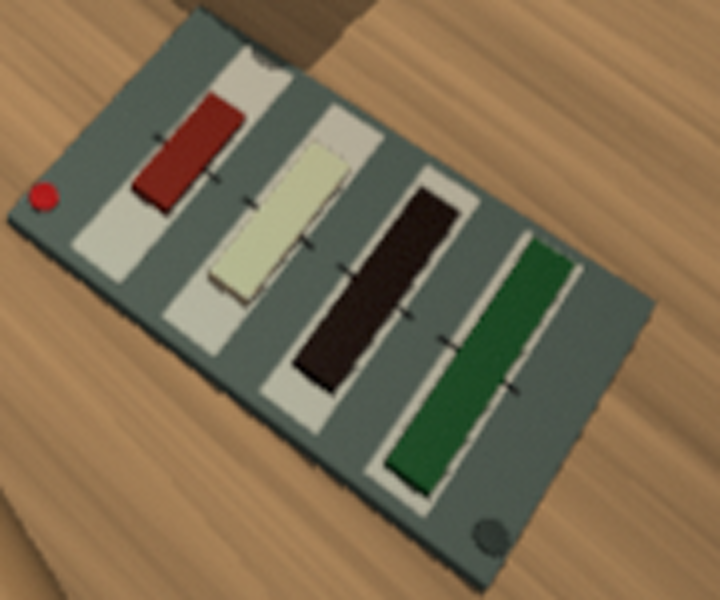

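View pics/r_top.png

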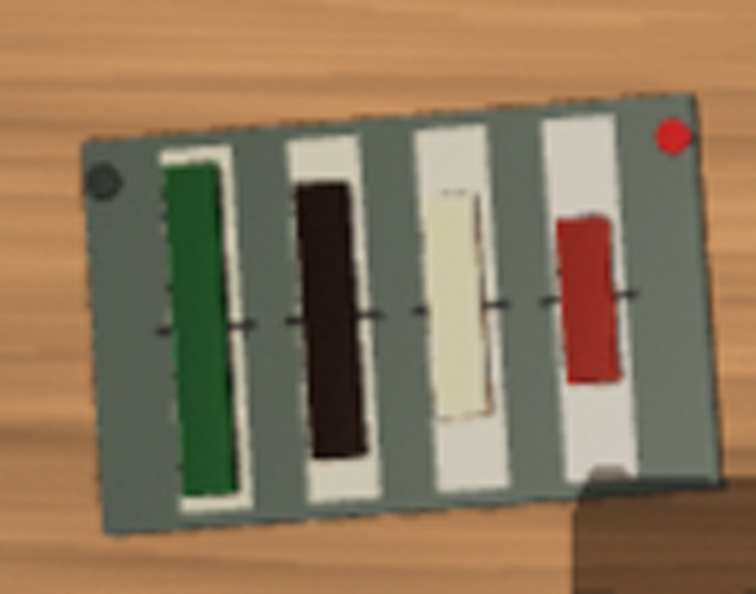

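View pics/r_stop.png

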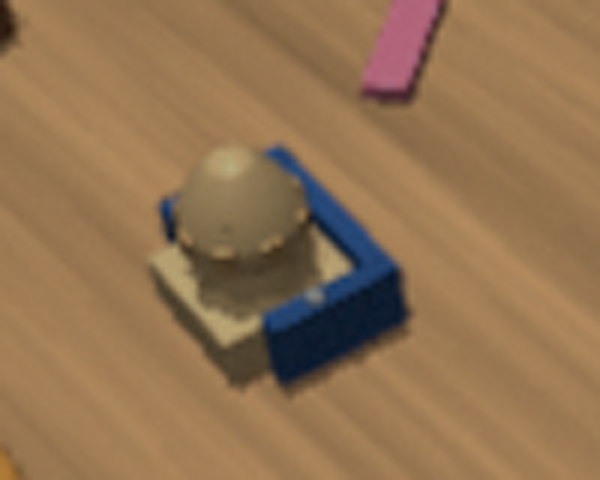

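All four strips are flat and centred, and the acorn stands upright in the stop. Handing in.

```bash
python3 -c "
from h import *
print(job.hand_in())"
```

```text
the job is handed in; nothing more can be done
None
```

All four strips are on the storage board in order of length: 75, 100, 125 and 150 mm, starting from the red disc. Each lies flat along its own stripe. I handed the job in at about 40 s; the arm was clear of everything, and `hand_in` gave no verdict.

- **The acorn:** I drew the green strip about 110 mm level out from under the bar. The acorn tipped back briefly, then settled. The last pictures show it upright on the bench inside the stop.
- **Centring:** The last checks put the 75, 125 and 150 mm strips within about 2 mm of their stripe centres and parallel to them. The 100 mm strip I judged by eye only: about 1 mm off lengthways. The 150 mm strip first landed 2–3 mm short, so I regripped it and moved it.
- **Top view:** The strips look 2–3 mm to the left there, mostly because the camera sees their raised tops at an angle. The scene camera shows them centred. The top-camera fit for the dark strip was poor (about 32 mm wide against the real 24 mm), so I relied on the scene camera for it.
- **Reported tool height:** The fingertips turned out to be about 35 mm above the reported TCP, which disagrees with the description. My first grasp therefore closed above the red strip without moving it. I found the true height by lowering in small steps and used that height for the rest.
- **Bystanders:** I did not touch the mallet, the gouge or the look-alike strips.

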